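# Weigh a governor flyweight on the spring balance

## Task

Pick up the nickel-plated governor flyweight and hang it by its eye in the dip of the spring balance's hook so that it can be weighed. It is lopsided and of unknown weight: let it hang the way it wants to, ease its load down onto the sprung hook until the balance carries all of it, and only then let go, so that neither the flyweight swings nor the balance bounces. Do not knock or overload the balance, and leave the handwheel and the ring stand alone.

Things in the scene. Friction and masses are not known exactly. Their poses are not given: they have to be found in the camera images.
- flyweight: Nickel-plated bell-crank governor flyweight, cored out, so of unknown weight (under 1 kg), standing on the flat of its head. Origin on its underside, straight below the eye. x: the eye's axis; y: from eye towards toe; z up. An upright arm (14 x 22 mm) joins the eye to the head (32 mm in x, y -10 to 62, z 0 to 38 mm). Its weight sits off-centre: centre of mass 22 mm to +y and 57 mm below the eye's centre.
- flyweight_eye (a point): Centre of the flyweight's eye, 95 mm above its underside: a boss 42 mm across and 14 mm thick with a 26 mm bore along the flyweight's x. Hung freely, this point lies straight above the centre of mass: the flyweight is then turned 21 degrees about its x from how it stands, the toe sloping down away from the eye.
- flyweight_toe (a point): Where to grip: middle of the toe, 36 mm to +y of the eye and level with it while the flyweight stands. The toe is a bar 12 mm thick (flyweight's x, the way to pinch it), 18 mm tall, from 21 mm to 65 mm out from the eye; free space of 48 mm below it, down to the head.
- balance: Green bench spring balance, fixed. Origin under its base plate, which spans x -85 to 95, y -65 to 65 mm, 14 mm high; x points from hook to housing. Housing 70 x 84 mm, 106 mm high, centred 45 mm to +x; a white scale plate rises from it to 185 mm. The steel hook stem rises out of the housing; its 8 mm rod reaches out to -x at 236 mm and ends in the hook dip. Nothing stands above the hook.
- hook_saddle (a point): Middle of the hook's dip: on the centre line of the 8 mm rod, 225 mm up, 40 mm to -x of the balance's origin. It sinks with the hook; its x as the balance's. The flat of the dip is 24 mm long; towards the stem the rod rises 11 mm, towards its free end (-x) 10 mm, the tip 20 mm from this point. Top of the tip is 14 mm above this point. Seated, the eye's centre is 9 mm below this point; the toe may hang to either side.
- balance_hook (a joint): How far the hook has sunk, m: 0 empty, bottom stop at 0.08. A spring pushes it up, about 150 N/m (10 mm for 1.5 N) after 0.3 N preload, lightly damped: it bounces if the load is let go before, or pushed past, the point where the spring carries it.
- handwheel: Bronze valve handwheel, 145 mm across, 37 mm high, lying on the bench. Origin under its hub. Not to be disturbed.
- ring_stand: Two stacks of copper crush rings on an upright wooden dowel with a round steel foot 84 mm across; 128 mm high. Origin under its foot. Not to be disturbed.
Mind the look-alikes: they are no part of the job. There is more than one size of the flyweight; the job needs the middle-sized. Of the things shaped like the balance, the green one is meant.

How it is judged:
On the way, in this order (a step that is already met when the one before it is completed fails the run):
1. the flyweight is held clear of the bench (contact force between the fingers and flyweight above 0.5 N and height (world z) of flyweight_eye above 0.14 m), for 0.1 s.
2. the eye is around the rod in the hook's dip with the flyweight still in hand (contact force between the fingers and flyweight above 0.5 N and angle between the x axis of flyweight and the x axis of balance, either way round below 0.25 rad and x of flyweight_eye in the frame of hook_saddle between -0.01 and 0.01 m and y of flyweight_eye in the frame of hook_saddle between -0.012 and 0.012 m and z of flyweight_eye in the frame of hook_saddle between -0.015 and 0.009 m), for 0.1 s.
At the end, for the whole second after the job is handed in: The flyweight hangs free by its eye in the hook's dip (eye within 10 mm of mid-dip along the rod, 12 mm across it, 5 to 14 mm below it), eye axis within 14 degrees of the rod, load on the spring (hook down over 10 mm), all at rest; handwheel and ring stand within 20 mm of their starts (x of flyweight_eye in the frame of hook_saddle between -0.01 and 0.01 m and y of flyweight_eye in the frame of hook_saddle between -0.012 and 0.012 m and angle between the x axis of flyweight and the x axis of balance, either way round below 0.25 rad and z of flyweight_eye in the frame of hook_saddle between -0.014 and -0.005 m and value of joint balance_hook above 0.01 m and velocity of joint balance_hook between -0.02 and 0.02 m/s and linear speed of flyweight below 0.04 m/s and angular speed of flyweight below 0.3 rad/s and distance of each of handwheel, ring_stand from where it was at the start of the episode below 0.02 m); the robot touches nothing.
It fails at once if the balance is jerked or bounces: its hook moves faster than 70 mm/s (velocity of joint balance_hook above 0.07 m/s or velocity of joint balance_hook below -0.07 m/s).
It fails at once if the balance is overloaded: hook pushed down past 74 mm, near its bottom stop (value of joint balance_hook above 0.074 m).
It fails at once if the balance is knocked: more than 14 N from the flyweight or 8 N from the robot (contact force between flyweight and balance above 14 N or contact force between any of the fingers, the arm and balance above 8 N).
It fails at once if the flyweight, let go on the hook, swings faster than 1 rad/s (contact force between the fingers and flyweight below 0.05 N and distance between flyweight_eye and hook_saddle below 0.03 m and angular speed of flyweight above 1 rad/s).
It fails at once if the handwheel or the ring stand is shifted by more than 20 mm (distance of any of handwheel, ring_stand from where it was at the start of the episode above 0.02 m).
It also fails if it takes over 69 s, if anything falls off the work surface, if the arm or the gripper's body presses on something with over 40 N, if the wrist force passes 120 N, or if a joint passes its speed limit or range.

## Robot

A 7-joint arm with a two-finger parallel gripper is mounted at the origin on the work surface. World frame = base frame: x ahead of the robot, y to its left, z up, the work surface at z = 0. Lengths are in m, angles in rad, forces in N, time in s.
With the tool pointing down it reaches from about 0.4 to 0.85 m from the base axis. Payload 4.5 kg.
Tool frame: the origin (TCP) lies midway between the tips of the shut fingers; the grasp point (between the pads) lies 19 mm behind it; z points along the fingers, y is the direction in which the jaws open and shut (so a half turn about z gives the same grasp; the last joint's range is limited). The gripper opens to 88 mm and grips with 3 to 60 N. Pads are 18 mm wide; open, the fingers measure 123 mm over their backs; the gripper's body (75 mm by 187 mm) begins 45 mm behind the grasp point.
Start: joints at [-1.235, 0.689, -0.195, 1.565, 0.157, 0.902, -0.215], TCP at [0.186, 0.597, 0.207] pointing down, gripper open.
Joint ranges: [-3.01, 3.01], [-0.46, 2.08], [-1.47, 1.51], [0.13, 2.56], [-1, 4.14], [0.04, 2.09], [-2.66, 2.66]. Speed limits (rad/s): [2.57, 2.57, 3.14, 3.14, 3.14, 3.14, 3.14].

## Interface

Orientations are given as a unit quaternion [x, y, z, w].
In Python, from plant import get_state, snapshot, finish_job, regions_of gives the robot as it stands.
- The arm moves only by the tool send_rows, never from a script. Its argument "series" is a list of rows, each an object of numbers: "grip": the opening, from 0 (shut) to 1 (fully open); "dx", "dy", "dz": the shift along the tool's x, y, z in mm; "turn": the turn about the tool's z in rad. A call has 1 to 20 rows; each row shifts and turns the commanded pose from where the row before left it, along the tool's axes as they then stand; what a row does not reach is not made up. A row lasts 1/10 s, in which the tool goes at most 50 mm and 8.59 degrees, less where a joint would pass 70% of its speed; a pose out of reach is approached as far as the arm can. A call is refused whole if a number of a shift passes 50 or a number of a turn 0.15, either way. A call with a gripper value outside its range is refused whole. The fingers move at their own pace and stop on an object; "force" is the grip in N (left out, the last holds). Time passes only in rows, so rows that do not move let the fingers close. It gives the time, the measured TCP pose, the force and the opening at its end, in the units of the state.
- get_state(): the state, without advancing time (a new reading comes with each control period).
- snapshot(name): name is "scene" or "top" or "wrist"; returns a dict with "img" (480x640x3 uint8, red, green, blue), "depth" (480x640 float32, m along the optical axis (not along the pixel's ray), 0 where there is no reading), "fov_y" (degrees; the focal length in pixels is half the picture's height over the tangent of half this angle, whatever the lens; pixels are square), "cx", "cy" (the principal point, pixels), "R" (3x3) and "t" (3): a world point X has camera coordinates R X + t. Camera axes: x right, y down, z forward; pixel columns grow to the right and rows downward; lengths in m; the calibration is good to about 2 mm. A picture is of the moment at which its call begins.
- finish_job(): hands the job in, once; it reports no verdict.
Trained networks look in a picture, given as the dict that the camera call returned (one of the last four; its "shot" number tells which), for a name from the list of things; names that differ only in an ending like _2 or _b are one class to them, and where a whole thing is asked for, a point or a joint stands for the part that bears it (a point fixed in the world has none). Each returns a list of dicts, best first, with "score" (0 to 1); they miss things now and then, are a little off and sometimes report something else, mostly with a low value. They report only what shows in the picture. A call takes as long as a camera call. They do not tell look-alikes from the thing itself.
- regions_of(picture, target): "pixels" (480x640 bool, what is visible of it) and "extent" ([left, top, right, bottom] in pixels, round what is visible of it).
The state is a dict: "clock": time; "q": joint angles; "qd": joint speeds; "joint_torque": joint torques, N m; "tool_pos": TCP position; "eef_rot": TCP orientation; "contact_force": force on the tool from outside, world axes, zero at the start; "moment": the same for the moment, N m; "opening": opening from 0.0 (shut) to 1.0 (fully open).
Only numpy, scipy, OpenCV 4.12 (cv2) and the standard library are available. Lean on these libraries where they do the work, as an engineer would, in place of code of your own. Each camera call takes 0.05 s, during which the arm holds its last target.

## Working session

There is one attempt and no reset: what is moved stays moved. The work goes in short steps, Python scripts to look and compute and a tool call to move; the robot and the scene stay as the last step left them, time stands still between calls to the robot, and variables do not carry over. Pictures are saved under pics/ and viewed, and the job is handed in when it is done.

Besides the shell and the picture viewer there is one more tool, called after "Emit:" by a JSON object that holds its "fn" and its "kwargs", one argument or row to a line. send_rows: Moves the arm, as the interface text tells. Its arguments: {"type":"object","properties":{"series":{"type":"array","items":{"type":"object","properties":{"grip":{"type":"number"},"dx":{"type":"number"},"dy":{"type":"number"},"dz":{"type":"number"},"turn":{"type":"number"}}}},"force":{"type":"number"}},"required":["series"]}

```bash
mkdir -p pics; ls; cat > h.py <<'E'
import numpy as np, cv2
from plant import get_state, snapshot, finish_job, regions_of
def K(p):
    f=240/np.tan(np.radians(p['fov_y'])/2); return f,p['cx'],p['cy']
def cloud(p):
    f,cx,cy=K(p); d=p['depth'].astype(float); v,u=np.mgrid[0:480,0:640]
    P=np.stack([(u-cx)/f*d,(v-cy)/f*d,d],-1)
    W=(P-np.array(p['t']))@np.array(p['R']); W[d<=0]=np.nan; return W
def proj(p,X):
    f,cx,cy=K(p); c=np.asarray(X)@np.array(p['R']).T+np.array(p['t']); return np.stack([c[...,0]/c[...,2]*f+cx,c[...,1]/c[...,2]*f+cy],-1)
def save(p,n): cv2.imwrite('pics/'+n+'.png',p['img'][:,:,::-1])
E
python3 - <<'E'
from h import *
s=get_state(); print(s)
for n in ['scene','top','wrist']:
    p=snapshot(n); save(p,n+'0'); np.save('/tmp/'+n+'.npy',p,allow_pickle=True); print(n,p['fov_y'],p['cx'],p['cy'],p['shot'],-np.array(p['R']).T@p['t'])
    if n!='wrist':
      for t in ['flyweight','balance','handwheel','ring_stand']:
        for r in regions_of(p,t): print(t,round(r['score'],2),r['extent'],np.nanmedian(cloud(p)[r['pixels']],0).round(3))
E
```

```text
pics
{'clock': 0.0, 'q': array([-1.23519042,  0.6900099 , -0.19449973,  1.56634205,  0.15729047,
        0.90248544, -0.21512182]), 'qd': array([ 3.64299696e-04, -1.86496455e-03, -1.05921438e-03, -2.16720042e-05,
        4.57298665e-04,  1.26817638e-04, -1.04163715e-03]), 'joint_torque': array([ 8.43872222e-04, -5.27572632e+01, -1.26657967e+00, -1.53429186e+01,
       -5.25748206e-02,  6.59547601e-03,  1.80245788e-04]), 'tool_pos': array([0.18562876, 0.59607413, 0.20659408]), 'eef_rot': array([ 1.50308368e-01,  9.88638728e-01, -9.24555842e-04, -7.39368386e-05]), 'contact_force': array([ 1.19204134,  0.08210505, -0.5500161 ]), 'moment': array([-0.02525962,  0.00333197, -0.03390428]), 'opening': 1.003805473237868}
scene 46.78409841737039 314.4465197224889 233.7707593112437 1 [1.14395556 0.26013002 1.19268129]
flyweight 0.77 [162.8, 213.5, 184.6, 238.2] [ 0.464 -0.471  0.029]
flyweight 0.62 [187.2, 220.0, 227.8, 253.1] [ 0.474 -0.373  0.042]
flyweight 0.56 [126.5, 238.9, 185.6, 288.7] [ 0.606 -0.411  0.057]
balance 0.93 [462.9, 167.0, 530.8, 280.2] [0.215 0.309 0.063]
balance 0.85 [351.
[... 199 characters left out ...]
0.1, 224.7, 332.9] [ 0.664 -0.259  0.044]
top 49.45735174571402 323.87930444841095 242.31077354504816 2 [ 0.2092812  -0.07989846  1.28018667]
flyweight 0.76 [426.0, 152.1, 481.7, 198.0] [ 0.587 -0.415  0.065]
flyweight 0.69 [470.2, 213.4, 484.8, 241.8] [ 0.462 -0.473  0.03 ]
flyweight 0.57 [419.3, 215.8, 456.0, 248.3] [ 0.457 -0.368  0.039]
balance 0.97 [154.1, 135.3, 226.5, 225.3] [0.638 0.203 0.016]
balance 0.84 [109.9, 341.8, 195.3, 428.0] [0.156 0.296 0.016]
handwheel 0.58 [288.9, 202.9, 347.2, 258.0] [ 0.499 -0.094  0.018]
ring_stand 0.91 [364.1, 148.5, 397.6, 184.9] [ 0.636 -0.265  0.044]
wrist 67.43687105535616 319.86766025016703 240.74403685471748 3 [0.11369358 0.61874984 0.38471399]
```

View pics/scene0.png

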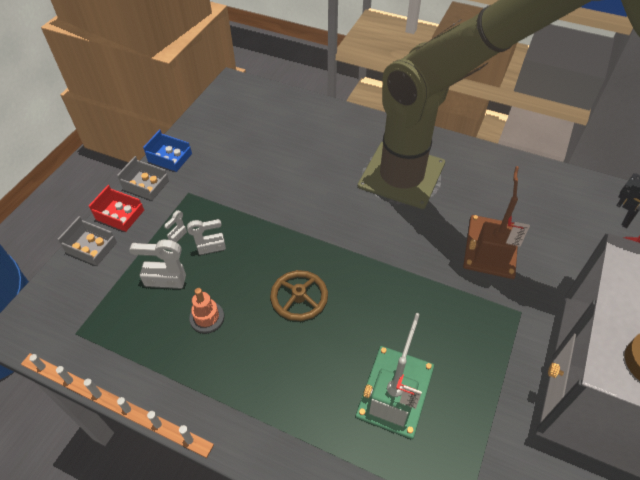

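View pics/top0.png

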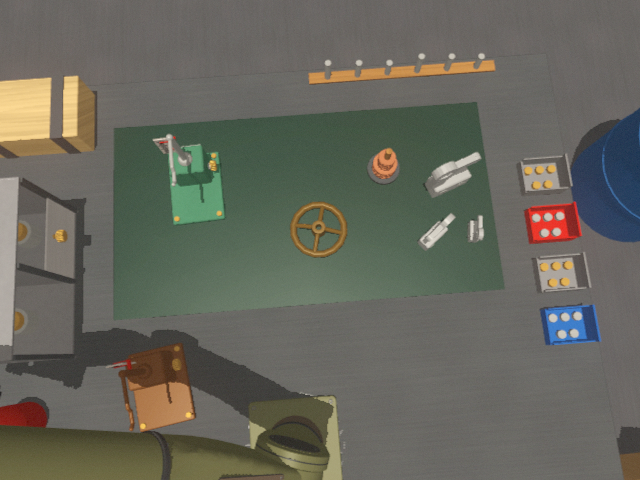

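```bash
python3 - <<'E'
import numpy as np,cv2
from h import *
a=np.load('/tmp/scene.npy',allow_pickle=True).item();b=np.load('/tmp/top.npy',allow_pickle=True).item()
i=cv2.resize(a['img'][195:305,110:250],None,fx=4,fy=4,interpolation=2)[:,:,::-1]
j=cv2.resize(b['img'][140:260,410:500],None,fx=4,fy=4,interpolation=2)[:,:,::-1]
h=max(i.shape[0],j.shape[0]);o=np.zeros((h,min(800,i.shape[1]+j.shape[1]),3),np.uint8)
i=cv2.resize(i,None,fx=.75,fy=.75);o[:i.shape[0],:i.shape[1]]=i;o[:j.shape[0],i.shape[1]:i.shape[1]+j.shape[1]]=j
cv2.imwrite('pics/fw.png',o)
W=cloud(b)
for n,e in [('A',(426,152,482,198)),('B',(470,213,485,242)),('C',(419,215,456,248))]:
    w=W[e[1]:e[3],e[0]:e[2]].reshape(-1,3); w=w[w[:,2]>.012]; print(n,np.nanmax(w[:,2]),np.nanmin(w,0),np.nanmax(w,0),len(w))
    g=W[e[1]:e[3]:2,e[0]:e[2]:2,2]*1000
    print(np.nan_to_num(g).astype(int))
E
```

```text
A 0.16815035728454794 [ 0.56162754 -0.48139646  0.01215562] [ 0.62575071 -0.36242613  0.16815036] 1171
[[ -1  -2  -1   0   0  -2  -3  -3   0   4   2   1   0   0   2  -2   4  -1
    2   0   3  -1   1   8   1 146   0   0]
 [  0   2  -2   0   0   0  -4  -5   0   2  -2  -7   2  -3   2   1   0   5
    6  -1   1  -3   2 146 144 142 143   0]
 [ -2   0   4   0   4   0   0   1   1  -3   0   0  -1   1   3  -1   7  -1
    2   0  -1 144 150 142 144 145 146   0]
 [ -3  -1  -2   1   1   4  -2  -5   0   3   0   2  -1   4  -4   0  -3   4
    0 145 145 147 146 146 148 144 151 141]
 [ -4   3  -3  -2   0  -2   3   6   3   2   2  -1   1  -2   0   1   1 146
  146 144 146 145 145 143 147 140 128   0]
 [  4  -1   4  -6   2   3  -2   3   0  -2   5   0 158 156 147 151 145 144
  142 149 143 147 144 137 128   3  -1  -2]
 [  0  -2   3  -1  -4  -3   3   0   1 160 159 163 157 162 153 147 149 152
  145 145 143 136 127  -1  -2   0   0  -1]
 [  4   3  -2  -3   0   0  -2 163 162 161 161 162 161 163 154 148 142 144
  145 136 128  -5   2   0   1  -5   0   1]
 [  1  -2   0   2   3   1 157 157 164 161 165 163 165 160 157
[... 2982 characters left out ...]
 104 102 102 102  33  40  38   0   0  -1   0
    0]
 [ -1   1   0  34  37  40 105 100 103 103  40  34  39  -2   0   0   0   0
   -2]
 [  3   3  33  32  36 104 103 103 103  40  39  31   0  -2   0   0   0   1
   -2]
 [  0  37  41  37  97  99 105 107  33  38  33   3  -3   0  -2   3  -1   2
   -1]
 [ 31  35  38  42 100  99 105  40  38  37  -1   5   0   2   2  -1   0   0
    0]
 [ 29  37  40  38  38 102  38  35  34  -1  -1   2   3   0   0   1   0   4
    0]
 [ 22  32  39  36  37  37  35  39   2  -2  -5  -1  -5  -1  -2  -1   1   0
    3]
 [  5  18  31  36  36  36  37   1  -2  -3   1   1  -1   4  -1  -6   1  -1
    7]
 [  1   6  16  36  36  31   0   0   0   0   0   3   1   1   6  -1   0   1
   -3]]
```

View pics/fw.png

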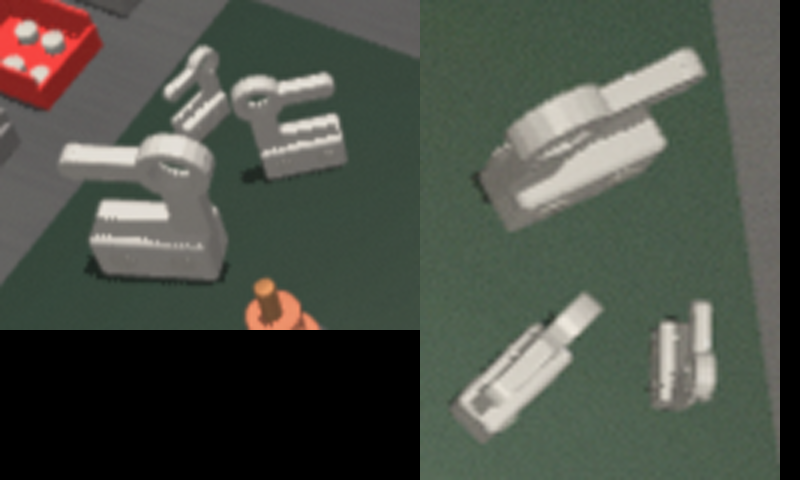

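```bash
python3 - <<'E'
import numpy as np,cv2
from h import *
a=np.load('/tmp/scene.npy',allow_pickle=True).item();b=np.load('/tmp/top.npy',allow_pickle=True).item()
i=cv2.resize(a['img'][305:445,340:450],None,fx=4,fy=4,interpolation=2)[:,:,::-1]
j=cv2.resize(b['img'][125:235,145:235],None,fx=4,fy=4,interpolation=2)[:,:,::-1]
o=np.zeros((560,800,3),np.uint8);o[:560,:440]=i;o[:440,440:800]=j
cv2.imwrite('pics/bal.png',o)
for n,p,e in [('s',a,(340,300,445,445)),('t',b,(140,120,240,235))]:
    W=cloud(p)[e[1]:e[3],e[0]:e[2]].reshape(-1,3); C=p['img'][e[1]:e[3],e[0]:e[2]].reshape(-1,3).astype(int)
    g=(C[:,1]>C[:,0]+35)&(C[:,1]>70)&(W[:,2]>.005)
    q=W[g&(W[:,2]<.022)]; print(n,'plate',len(q),cv2.minAreaRect((q[:,:2]*1000).astype(np.float32)))
    q=W[(W[:,2]>.095)&(W[:,2]<.115)]; print('z~105',len(q),cv2.minAreaRect((q[:,:2]*1000).astype(np.float32)) if len(q)>3 else '')
    q=W[(W[:,2]>.2)&(W[:,2]<.26)]; q=q[np.argsort(q[:,0])]; print('hook',len(q)); print(q[::max(1,len(q)//30)].round(3))
E
```

```text
s plate 1721 ((639.7014770507812, 209.08016967773438), (179.204833984375, 128.74417114257812), 3.070643663406372)
z~105 992 ((680.1032104492188, 214.40826416015625), (71.69149780273438, 90.63684844970703), 4.037457466125488)
hook 308
[[0.572 0.207 0.239]
 [0.576 0.209 0.228]
 [0.578 0.208 0.231]
 [0.583 0.206 0.228]
 [0.588 0.209 0.227]
 [0.594 0.209 0.229]
 [0.598 0.204 0.228]
 [0.607 0.209 0.235]
 [0.615 0.211 0.235]
 [0.621 0.205 0.239]
 [0.624 0.205 0.242]
 [0.63  0.212 0.237]
 [0.635 0.212 0.234]
 [0.64  0.207 0.24 ]
 [0.645 0.207 0.24 ]
 [0.65  0.213 0.238]
 [0.654 0.212 0.241]
 [0.661 0.208 0.242]
 [0.664 0.208 0.235]
 [0.669 0.211 0.239]
 [0.675 0.217 0.239]
 [0.678 0.216 0.242]
 [0.68  0.204 0.215]
 [0.681 0.217 0.21 ]
 [0.682 0.205 0.215]
 [0.683 0.206 0.222]
 [0.683 0.215 0.218]
 [0.684 0.206 0.211]
 [0.684 0.211 0.203]
 [0.685 0.209 0.202]
 [0.686 0.212 0.202]]
t plate 2052 ((632.9404296875, 207.39801025390625), (179.1239013671875, 130.8352508544922), 3.369905471801758)
z~105 753 ((673.708251953125, 213.38504028320312), (72.9170150756836, 91.89450073242188), 4.010512351989746)
hook 256
[[0.566 0.204 0.235]
 [0.57  0.203 0.236]
 [0.574 0.201 0.234]
 [0.582 0.202 0.225]
 [0.586 0.203 0.227]
 [0.59  0.206 0.23 ]
 [0.595 0.203 0.225]
 [0.6   0.205 0.226]
 [0.603 0.207 0.236]
 [0.605 0.204 0.236]
 [0.608 0.207 0.242]
 [0.614 0.21  0.238]
 [0.617 0.209 0.24 ]
 [0.622 0.209 0.239]
 [0.627 0.208 0.236]
 [0.632 0.21  0.238]
 [0.636 0.204 0.236]
 [0.641 0.206 0.241]
 [0.646 0.207 0.24 ]
 [0.651 0.211 0.24 ]
 [0.654 0.211 0.237]
 [0.66  0.206 0.234]
 [0.664 0.212 0.236]
 [0.667 0.212 0.205]
 [0.668 0.206 0.241]
 [0.669 0.206 0.217]
 [0.67  0.215 0.239]
 [0.671 0.204 0.239]
 [0.672 0.202 0.215]
 [0.673 0.21  0.241]
 [0.675 0.204 0.241]
 [0.677 0.212 0.243]]
```

View pics/bal.png

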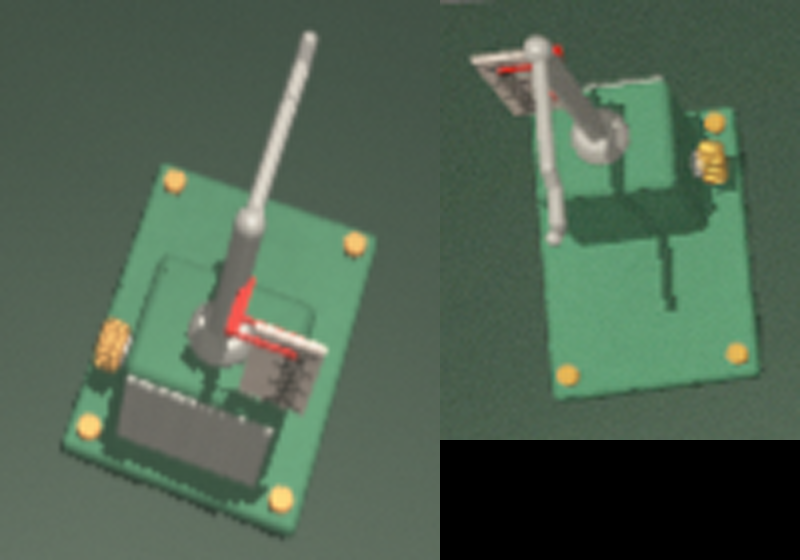

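```bash
python3 - <<'E'
import numpy as np,cv2
from h import *
a=np.load('/tmp/scene.npy',allow_pickle=True).item();b=np.load('/tmp/top.npy',allow_pickle=True).item()
for n,p,e in [('s',a,(186,215,230,256)),('t',b,(415,210,460,252))]:
    W=cloud(p)[e[1]:e[3],e[0]:e[2]].reshape(-1,3)
    for lo,hi in [(.03,.042),(.085,.125),(.097,.107),(.110,.12)]:
        q=W[(W[:,2]>lo)&(W[:,2]<hi)]; m=np.median(q,0); u,s,v=np.linalg.svd((q-q.mean(0))[:,:2]); t=(q-q.mean(0))[:,:2]@v[0]
        print(n,lo,len(q),q.mean(0).round(4),v[0].round(3),np.degrees(np.arctan2(v[0][1],v[0][0])).round(1),np.percentile(t,[2,98]).round(4), cv2.minAreaRect((q[:,:2]*1000).astype(np.float32)))
s=get_state();print(s['clock'])
from scipy.spatial.transform import Rotation as R
print(R.from_quat(s['eef_rot']).as_matrix().round(3))
E
```

```text
s 0.03 244 [ 0.4654 -0.3661  0.0366] [ 0.739 -0.674] -42.4 [-0.0304  0.0368] ((465.4816589355469, -370.50604248046875), (37.81059265136719, 70.40370178222656), 38.616920471191406)
s 0.085 282 [ 0.47   -0.3745  0.1024] [ 0.629 -0.778] -51.0 [-0.0412  0.0397] ((466.33404541015625, -376.0296325683594), (23.008398056030273, 85.43280029296875), 39.61909103393555)
s 0.097 117 [ 0.4629 -0.3669  0.1024] [ 0.663 -0.749] -48.5 [-0.0325  0.0507] ((468.0491943359375, -374.625), (17.489465713500977, 85.41435241699219), 39.788448333740234)
s 0.11 57 [ 0.4822 -0.3914  0.1142] [ 0.633 -0.774] -50.7 [-0.0128  0.0135] ((482.723388671875, -392.25738525390625), (16.77451515197754, 28.641368865966797), 45.618709564208984)
t 0.03 238 [ 0.4572 -0.3688  0.037 ] [-0.621  0.784] 128.4 [-0.0388  0.0295] ((460.8640441894531, -372.39556884765625), (31.02997398376465, 72.7095947265625), 39.86699295043945)
t 0.085 203 [ 0.4626 -0.375   0.107 ] [-0.634  0.773] 129.3 [-0.0383  0.0403] ((462.4796142578125, -374.7753601074219), (13.09800910949707, 82.8577880859375), 39.694236755371094)
t 0.097 106 [ 0.4526 -0.3628  0.1027] [-0.629  0.777] 129.0 [-0.0263  0.0251] ((462.5826721191406, -374.6333312988281), (13.041912078857422, 82.70648956298828), 37.92534637451172)
t 0.11 77 [ 0.4763 -0.3914  0.1138] [-0.645  0.764] 130.2 [-0.0161  0.0143] ((476.5481262207031, -391.68475341796875), (12.962366104125977, 32.46384048461914), 39.92624282836914)
0.55
[[-0.955  0.297  0.   ]
 [ 0.297  0.955  0.   ]
 [-0.     0.    -1.   ]]
```

Emit:
{"fn": "send_rows", "kwargs": {
  "series": [
    {"grip":1,"dx":-31,"dy":-24,"dz":-15},
    {"dx":-31,"dy":-24,"dz":-15},
    {"dx":-31,"dy":-24,"dz":-15},
    {"dx":-31,"dy":-24,"dz":-15},
    {"dx":-31,"dy":-24,"dz":-15},
    {"dx":-31,"dy":-24,"dz":-15},
    {"dx":-31,"dy":-24,"dz":-15},
    {"dx":-31,"dy":-24,"dz":-15},
    {"dx":-31,"dy":-24,"dz":-15},
    {"dx":-31,"dy":-24,"dz":-15},
    {"dx":-31,"dy":-24,"dz":-15},
    {"turn":0.15},
    {"turn":0.15},
    {"turn":0.15},
    {"turn":0.15},
    {"turn":0.15},
    {"turn":0.15},
    {"turn":0.15},
    {"turn":0.15},
    {"turn":0.013}
  ]
}}

```text
schema error: expected keys grip, dx, dy, dz, turn
```

```bash
python3 - <<'E'
from h import *
from scipy.spatial.transform import Rotation as R
s=get_state(); print(s['clock'],s['q'].round(2),s['tool_pos']); print(R.from_quat(s['eef_rot']).as_matrix().round(3))
p=snapshot('wrist'); save(p,'w1'); np.save('/tmp/w1.npy',p,allow_pickle=True)
print(np.array(p['R']).round(3), -np.array(p['R']).T@p['t'])
E
```

```text
0.55 [-1.24  0.69 -0.19  1.57  0.16  0.9  -0.22] [0.18575884 0.59676063 0.20742852]
[[-0.955  0.297  0.   ]
 [ 0.297  0.955  0.   ]
 [-0.     0.    -1.   ]]
[[ 0.297  0.955 -0.001]
 [ 0.913 -0.283  0.294]
 [ 0.28  -0.088 -0.956]] [0.11369501 0.61875806 0.38474011]
```

View pics/w1.png

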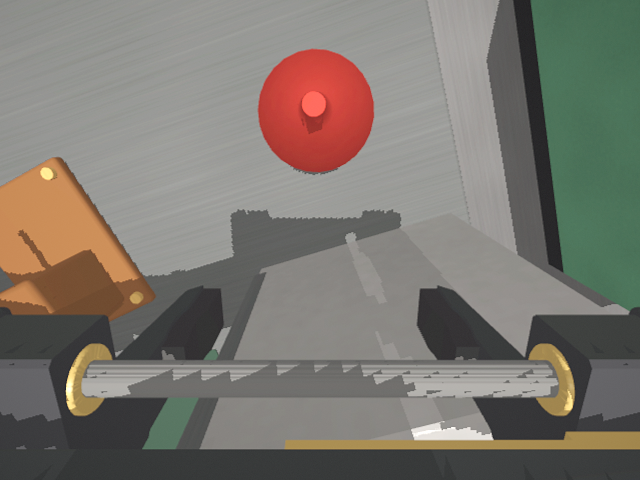

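Emit:
{"fn": "send_rows", "kwargs": {
  "series": [
    {"grip":1,"dx":-34,"dy":-21,"dz":-13,"turn":0},
    {"grip":1,"dx":-34,"dy":-21,"dz":-13,"turn":0},
    {"grip":1,"dx":-34,"dy":-21,"dz":-13,"turn":0},
    {"grip":1,"dx":-34,"dy":-21,"dz":-13,"turn":0},
    {"grip":1,"dx":-34,"dy":-21,"dz":-13,"turn":0},
    {"grip":1,"dx":-34,"dy":-21,"dz":-13,"turn":0},
    {"grip":1,"dx":-34,"dy":-21,"dz":-13,"turn":0},
    {"grip":1,"dx":-34,"dy":-21,"dz":-13,"turn":0},
    {"grip":1,"dx":-34,"dy":-21,"dz":-13,"turn":0},
    {"grip":1,"dx":-34,"dy":-21,"dz":-13,"turn":0},
    {"grip":1,"dx":-34,"dy":-21,"dz":-13,"turn":0},
    {"grip":1,"dx":-34,"dy":-21,"dz":-13,"turn":0},
    {"grip":1,"dx":-34,"dy":-21,"dz":-13,"turn":0},
    {"grip":1,"dx":-34,"dy":-21,"dz":-13,"turn":0},
    {"grip":1,"dx":-34,"dy":-21,"dz":-13,"turn":0},
    {"grip":1,"dx":0,"dy":0,"dz":0,"turn":0.15},
    {"grip":1,"dx":0,"dy":0,"dz":0,"turn":0.15},
    {"grip":1,"dx":0,"dy":0,"dz":0,"turn":0.15},
    {"grip":1,"dx":0,"dy":0,"dz":0,"turn":0.15},
    {"grip":1,"dx":0,"dy":0,"dz":0,"turn":0.15}
  ]
}}

```text
clock: 2.6
tool_pos: [0.579, 0.1444, 0.4024]
eef_rot: [0.505, 0.863, 0.0, -0.0]
contact_force: [0.5, 0.3, -0.1]
opening: 1.0
```

Emit:
{"fn": "send_rows", "kwargs": {
  "series": [
    {"grip":1,"dx":0,"dy":0,"dz":0,"turn":0.15},
    {"grip":1,"dx":0,"dy":0,"dz":0,"turn":0.15},
    {"grip":1,"dx":0,"dy":0,"dz":0,"turn":0.15},
    {"grip":1,"dx":0,"dy":0,"dz":0,"turn":0},
    {"grip":1,"dx":0,"dy":0,"dz":0,"turn":0}
  ]
}}

```text
clock: 3.1
tool_pos: [0.579, 0.1445, 0.4024]
eef_rot: [0.681, 0.732, -0.0, -0.0]
contact_force: [-0.6, -0.6, 0.2]
opening: 1.001
```

```bash
python3 - <<'E'
from h import *
from scipy.spatial.transform import Rotation as R
s=get_state(); print(s['clock'],s['q'].round(2),s['tool_pos'],s['contact_force'].round(2)); print(R.from_quat(s['eef_rot']).as_matrix().round(3))
p=snapshot('wrist'); save(p,'w2'); np.save('/tmp/w2.npy',p,allow_pickle=True)
W=cloud(p).reshape(-1,3)
W=W[(W[:,0]>.5)&(W[:,1]>.185)&(W[:,1]<.25)&(W[:,2]>.19)&(W[:,2]<.26)]
for x in np.arange(.56,.70,.005):
    q=W[abs(W[:,0]-x)<.0025]
    if len(q): print(x.round(3),len(q),np.median(q[:,1]).round(4),np.percentile(q[:,2],90).round(4))
E
```

```text
3.1 [-0.39  0.48  0.12  1.35 -0.06  1.31 -0.2 ] [0.57898174 0.14452829 0.40239291] [-0.55 -0.65  0.18]
[[-0.073  0.997 -0.   ]
 [ 0.997  0.073 -0.   ]
 [-0.    -0.    -1.   ]]
0.57 34 0.2039 0.2394
0.575 48 0.2037 0.2386
0.58 39 0.2039 0.2335
0.585 46 0.2049 0.2296
0.59 47 0.2045 0.2293
0.595 47 0.2048 0.2294
0.6 49 0.2053 0.2295
0.605 55 0.2057 0.2369
0.61 47 0.2056 0.24
0.615 52 0.2059 0.2402
0.62 47 0.2063 0.2404
0.625 50 0.2068 0.2404
0.63 48 0.207 0.24
0.635 49 0.2075 0.2403
0.64 47 0.2076 0.2404
0.645 43 0.208 0.2404
0.65 50 0.2077 0.2405
0.655 47 0.2079 0.2405
0.66 50 0.2084 0.2406
0.665 48 0.2088 0.2403
0.67 103 0.2109 0.2418
0.675 127 0.2106 0.2443
0.68 61 0.2091 0.2446
0.685 6 0.2105 0.242
```

View pics/w2.png

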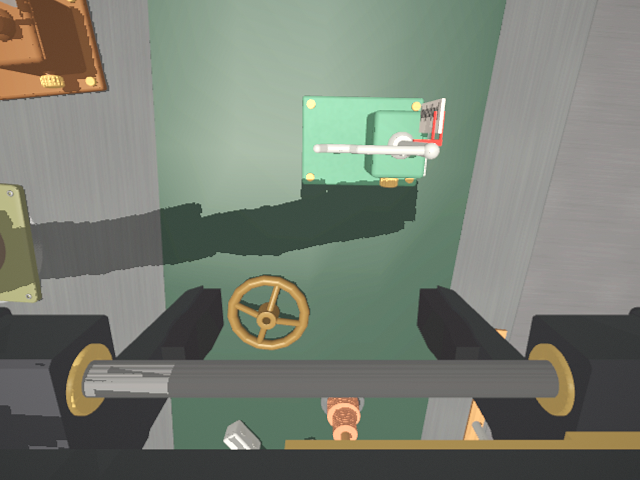

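```bash
python3 - <<'E'
from h import *
p=np.load('/tmp/w2.npy',allow_pickle=True).item()
W=cloud(p);C=p['img'].astype(int); m=(np.indices((480,640))[0]<260)
w=W[m];c=C[m]
for lo,hi in [(.009,.019),(.1,.112)]:
    q=w[(c[:,1]>c[:,0]+25)&(w[:,2]>lo)&(w[:,2]<hi)]; print(len(q),cv2.minAreaRect((q[:,:2]*1000).astype(np.float32)))
u=np.array([np.cos(.0525),np.sin(.0525)]);v=np.array([-u[1],u[0]])
q=w[(w[:,1]>.19)&(w[:,1]<.22)&(w[:,2]>.215)&(w[:,0]<.63)]
s=q[:,:2]@u;t=q[:,:2]@v
print(s.min(), t.mean())
for x in np.arange(s.min(),.625,.002):
    k=(s>=x)&(s<x+.002); print((x+.001).round(4),k.sum(),q[k,2].max().round(4) if k.sum() else '')
E
```

```text
5874 ((637.2164306640625, 206.96963500976562), (178.80288696289062, 129.78317260742188), 3.361013412475586)
2465 ((676.3902587890625, 213.17115783691406), (70.25514221191406, 90.87622833251953), 4.121069431304932)
0.5785701233964582 0.17343361646260202
0.5796 20 0.2396
0.5816 17 0.2398
0.5836 18 0.2402
0.5856 18 0.2386
0.5876 17 0.2356
0.5896 16 0.2334
0.5916 15 0.2308
0.5936 22 0.2302
0.5956 17 0.2295
0.5976 20 0.2293
0.5996 18 0.2297
0.6016 18 0.2299
0.6036 18 0.23
0.6056 18 0.2307
0.6076 18 0.2297
0.6096 19 0.2297
0.6116 22 0.2315
0.6136 22 0.2332
0.6156 22 0.2375
0.6176 21 0.2391
0.6196 18 0.2412
0.6216 18 0.2406
0.6236 21 0.2398
0.6256 22 0.2415
```

Emit:
{"fn": "send_rows", "kwargs": {
  "series": [
    {"grip":1,"dx":-37.5,"dy":-12.7,"dz":10,"turn":0},
    {"grip":1,"dx":-37.5,"dy":-12.7,"dz":10,"turn":0},
    {"grip":1,"dx":-37.5,"dy":-12.7,"dz":10,"turn":0},
    {"grip":1,"dx":-37.5,"dy":-12.7,"dz":10,"turn":0},
    {"grip":1,"dx":-37.5,"dy":-12.7,"dz":10,"turn":0},
    {"grip":1,"dx":-37.5,"dy":-12.7,"dz":10,"turn":0},
    {"grip":1,"dx":-37.5,"dy":-12.7,"dz":10,"turn":0},
    {"grip":1,"dx":-37.5,"dy":-12.7,"dz":10,"turn":0},
    {"grip":1,"dx":-37.5,"dy":-12.7,"dz":10,"turn":0},
    {"grip":1,"dx":-37.5,"dy":-12.7,"dz":10,"turn":0},
    {"grip":1,"dx":-37.5,"dy":-12.7,"dz":10,"turn":0},
    {"grip":1,"dx":-37.5,"dy":-12.7,"dz":10,"turn":0},
    {"grip":1,"dx":-37.5,"dy":-12.7,"dz":10,"turn":0},
    {"grip":1,"dx":0,"dy":0,"dz":0,"turn":0.15},
    {"grip":1,"dx":0,"dy":0,"dz":0,"turn":0.15},
    {"grip":1,"dx":0,"dy":0,"dz":0,"turn":0.15},
    {"grip":1,"dx":0,"dy":0,"dz":0,"turn":0.15},
    {"grip":1,"dx":0,"dy":0,"dz":0,"turn":0.15},
    {"grip":1,"dx":0,"dy":0,"dz":0,"turn":0.15},
    {"grip":1,"dx":0,"dy":0,"dz":0,"turn":0.15}
  ]
}}

```text
clock: 5.15
tool_pos: [0.4481, -0.3532, 0.2724]
eef_rot: [0.957, 0.289, 0.0, -0.0]
contact_force: [-0.1, -0.4, 0.1]
opening: 1.001
```

Emit:
{"fn": "send_rows", "kwargs": {
  "series": [
    {"grip":1,"dx":0,"dy":0,"dz":0,"turn":0.15},
    {"grip":1,"dx":0,"dy":0,"dz":0,"turn":0.15},
    {"grip":1,"dx":0,"dy":0,"dz":0,"turn":0.15},
    {"grip":1,"dx":0,"dy":0,"dz":0,"turn":0.15},
    {"grip":1,"dx":0,"dy":0,"dz":0,"turn":0.15},
    {"grip":1,"dx":0,"dy":0,"dz":0,"turn":0.15},
    {"grip":1,"dx":0,"dy":0,"dz":0,"turn":0.15},
    {"grip":1,"dx":0,"dy":0,"dz":0,"turn":0.15},
    {"grip":1,"dx":0,"dy":0,"dz":0,"turn":0.15},
    {"grip":1,"dx":0,"dy":0,"dz":0,"turn":0.13},
    {"grip":1,"dx":0,"dy":0,"dz":0,"turn":0},
    {"grip":1,"dx":0,"dy":0,"dz":0,"turn":0}
  ]
}}

```text
clock: 6.35
tool_pos: [0.4481, -0.3532, 0.2722]
eef_rot: [0.904, -0.428, -0.0, -0.0]
contact_force: [-0.0, -0.8, 0.0]
opening: 0.999
```

```bash
python3 - <<'E'
from h import *
from scipy.spatial.transform import Rotation as R
s=get_state(); print(s['clock'],s['q'].round(2),s['tool_pos'],s['contact_force'].round(2)); M=R.from_quat(s['eef_rot']).as_matrix(); print(M.round(3))
p=snapshot('wrist'); save(p,'w3'); np.save('/tmp/w3.npy',p,allow_pickle=True)
W=cloud(p).reshape(-1,3)
k=(abs(W[:,0]-.46)<.07)&(abs(W[:,1]+.375)<.065)&(W[:,2]<.13)
for lo,hi in [(.03,.045),(.098,.109),(.111,.122)]:
    q=W[k&(W[:,2]>lo)&(W[:,2]<hi)]
    print(lo,len(q),cv2.minAreaRect((q[:,:2]*1000).astype(np.float32)),np.percentile(q[:,2],[50,98]))
for r in regions_of(p,'flyweight'): print(r['score'],r['extent'])
E
```

```text
6.35 [ 0.1   0.69  0.9   1.68 -0.61  1.07 -1.26] [ 0.44808359 -0.35315242  0.27218082] [-0.01 -0.76  0.02]
[[ 0.633 -0.774 -0.   ]
 [-0.774 -0.633  0.   ]
 [-0.001 -0.    -1.   ]]
0.03 891 ((464.17425537109375, -374.43756103515625), (31.56757354736328, 71.8858642578125), 39.235496520996094) [0.03742266 0.03928454]
0.098 664 ((466.9716796875, -378.2787170410156), (13.232120513916016, 84.71119689941406), 39.089271545410156) [0.10382075 0.10822066]
0.111 450 ((480.5465393066406, -395.01116943359375), (12.990260124206543, 29.615478515625), 39.040950775146484) [0.11477297 0.11696903]
0.8 [352.9, 70.7, 410.7, 121.2]
0.74 [186.3, 0.0, 285.7, 111.3]
0.7 [305.2, 133.7, 339.2, 223.5]
```

View pics/w3.png

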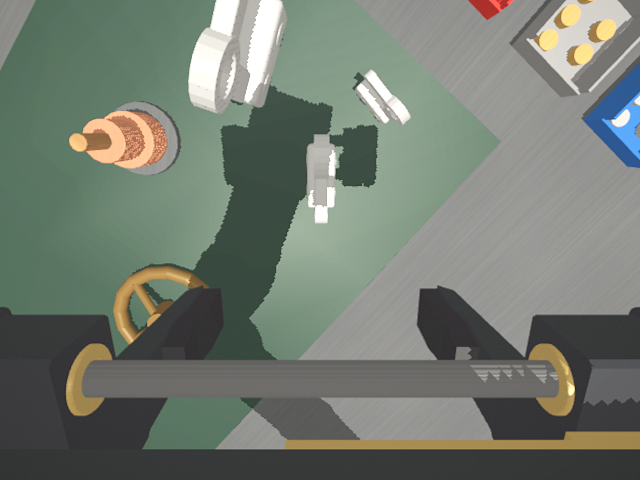

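```bash
python3 - <<'E'
from h import *
for f in ['w3','top','scene']:
    p=np.load(f'/tmp/{f}.npy',allow_pickle=True).item()
    W=cloud(p).reshape(-1,3); W=W[(W[:,2]>.12)&(W[:,2]<.19)&(W[:,0]>.5)&(W[:,0]<.66)&(W[:,1]<-.3)]
    r=W[:,:2]-[.454,-.3622]; x=r@[.633,-.774]; y=r@[-.774,-.633]
    k=np.abs(x)<.06; print(f,len(W),k.sum(),y[k].max() if k.any() else '',x[y>-.12].min() if (y>-.12).any() else '', y.max())
E
```

```text
w3 3942 0  0.07976897138882051 -0.05815185463681322
top 510 0  0.07760509278182769 -0.046189157610389775
scene 612 0  0.07841435670146091 -0.0487479850072772
```

Emit:
{"fn": "send_rows", "kwargs": {
  "series": [
    {"grip":1,"dx":5,"dy":1,"dz":40,"turn":0},
    {"grip":1,"dx":5.7,"dy":0,"dz":40,"turn":0},
    {"grip":0.6,"dx":0,"dy":0,"dz":40,"turn":0},
    {"grip":0.5,"dx":0,"dy":0,"dz":30,"turn":0},
    {"grip":0.4,"dx":0,"dy":0,"dz":26,"turn":0},
    {"grip":0.4,"dx":0,"dy":0,"dz":15,"turn":0},
    {"grip":0.4,"dx":0,"dy":0,"dz":5,"turn":0},
    {"grip":0.4,"dx":0,"dy":0,"dz":0,"turn":0},
    {"grip":0.4,"dx":0,"dy":0,"dz":0,"turn":0}
  ],
  "force": 25
}}

```text
clock: 7.35
tool_pos: [0.4545, -0.3631, 0.0776]
eef_rot: [0.903, -0.43, 0.001, 0.0]
contact_force: [0.5, -0.9, 0.2]
opening: 0.404
```

```bash
python3 - <<'E'
from h import *
s=get_state(); print(s['clock'],s['tool_pos'],s['contact_force'].round(2),s['opening'])
p=snapshot('wrist'); save(p,'w4')
E
```

```text
7.35 [ 0.45454084 -0.36305742  0.07759087] [ 0.51 -0.91  0.21] 0.4044897527205609
```

View pics/w4.png

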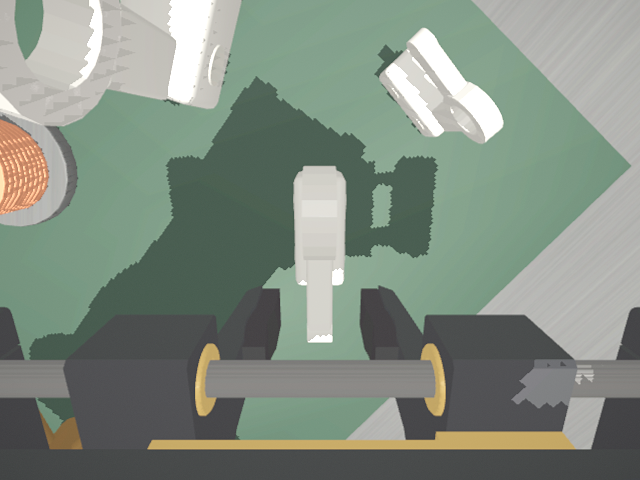

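Emit:
{"fn": "send_rows", "kwargs": {
  "series": [
    {"grip":0,"dx":0,"dy":0,"dz":1,"turn":0},
    {"grip":0,"dx":0,"dy":0,"dz":0,"turn":0},
    {"grip":0,"dx":0,"dy":0,"dz":0,"turn":0},
    {"grip":0,"dx":0,"dy":0,"dz":0,"turn":0},
    {"grip":0,"dx":0,"dy":0,"dz":0,"turn":0},
    {"grip":0,"dx":0,"dy":0,"dz":0,"turn":0}
  ],
  "force": 40
}}

```text
clock: 8.0
tool_pos: [0.4539, -0.3622, 0.0754]
eef_rot: [0.903, -0.431, -0.0, -0.0]
contact_force: [1.4, 0.1, 0.1]
opening: 0.001
```

Emit:
{"fn": "send_rows", "kwargs": {
  "series": [
    {"grip":0,"dx":0,"dy":0,"dz":-5,"turn":0},
    {"grip":0,"dx":0,"dy":0,"dz":-10,"turn":0},
    {"grip":0,"dx":0,"dy":0,"dz":-15,"turn":0},
    {"grip":0,"dx":0,"dy":0,"dz":-20,"turn":0},
    {"grip":0,"dx":0,"dy":0,"dz":-25,"turn":0},
    {"grip":0,"dx":0,"dy":0,"dz":-30,"turn":0},
    {"grip":0,"dx":0,"dy":0,"dz":-30,"turn":0},
    {"grip":0,"dx":0,"dy":0,"dz":-30,"turn":0},
    {"grip":0,"dx":0,"dy":0,"dz":-30,"turn":0},
    {"grip":0,"dx":0,"dy":0,"dz":-20,"turn":0},
    {"grip":0,"dx":0,"dy":0,"dz":-10,"turn":0},
    {"grip":0,"dx":0,"dy":0,"dz":-5,"turn":0},
    {"grip":0,"dx":0,"dy":0,"dz":0,"turn":0},
    {"grip":0,"dx":0,"dy":0,"dz":0,"turn":0}
  ]
}}

```text
clock: 9.4
tool_pos: [0.4536, -0.3616, 0.3045]
eef_rot: [0.903, -0.431, -0.001, -0.0]
contact_force: [-0.1, 0.5, -0.3]
opening: 0.01
```

```bash
python3 - <<'E'
from h import *
for i in range(4):
    s=get_state(); p=snapshot('wrist'); print(s['clock'],s['tool_pos'],s['contact_force'].round(2),s['moment'].round(3),s['opening'])
save(p,'w5'); np.save('/tmp/w5.npy',p,allow_pickle=True)
p=snapshot('scene'); i=p['img']; X=proj(p,s['tool_pos']); print(X); u,v=map(int,X); cv2.imwrite('pics/s5.png',cv2.resize(i[max(0,v-80):v+70,max(0,u-100):u+100],None,fx=4,fy=4,interpolation=2)[:,:,::-1])
E
```

```text
9.4 [ 0.45362772 -0.36163746  0.30447255] [-0.07  0.5  -0.29] [0.073 0.095 0.043] 0.009519384605392115
9.45 [ 0.45359788 -0.36163728  0.30432016] [-0.12 -0.28 -0.51] [0.062 0.165 0.048] 0.006374787429718851
9.5 [ 0.45363202 -0.36169699  0.30434176] [-0.11 -0.42  0.97] [0.045 0.148 0.016] 0.0029989238231959117
9.55 [ 0.45368965 -0.3618097   0.30446076] [ 0.14  0.12 -1.06] [ 0.04   0.138 -0.018] 0.002646953820843373
[196.47970957 165.1820446 ]
```

View pics/w5.png

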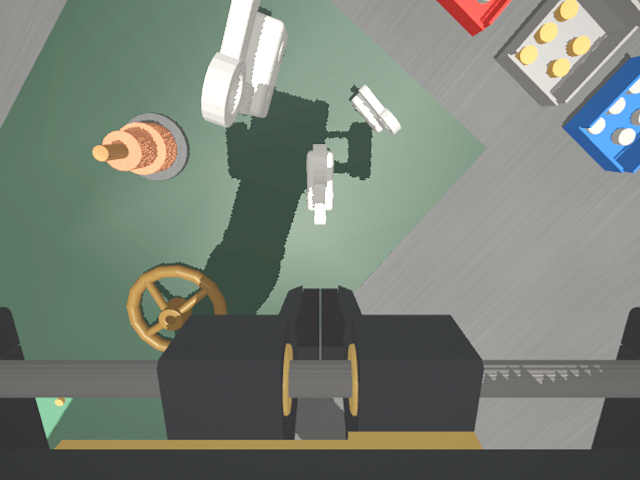

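View pics/s5.png

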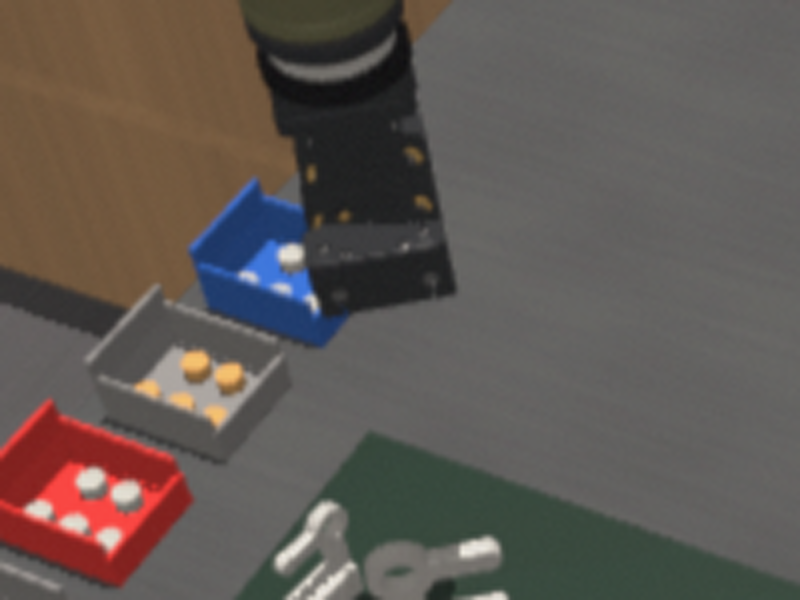

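```bash
python3 - <<'E'
from h import *
p=np.load('/tmp/w5.npy',allow_pickle=True).item()
W=cloud(p).reshape(-1,3)
k=(abs(W[:,0]-.46)<.07)&(abs(W[:,1]+.375)<.065)&(W[:,2]<.14)&(W[:,2]>.01)
W=W[k]; r=W[:,:2]-[.4805,-.3948]; d=np.array([-.631,.776]); t=r@d; n=r@[.776,.631]
for a in np.arange(-.05,.09,.005):
    q=(t>a)&(t<a+.005)
    if q.any():
        z=W[q,2]; h=z>.075
        print(a.round(3),q.sum(),z.max().round(4),'high n',(n[q][h].min().round(4),n[q][h].max().round(4)) if h.any() else '','low',(n[q][~h].min().round(4),n[q][~h].max().round(4)) if (~h).any() else '')
E
```

```text
-0.025 14 0.1038 high n (np.float64(-0.0058), np.float64(0.0065)) low 
-0.02 83 0.1107 high n (np.float64(-0.0068), np.float64(0.0065)) low 
-0.015 78 0.1147 high n (np.float64(-0.0066), np.float64(0.0064)) low (np.float64(-0.0116), np.float64(0.0129))
-0.01 122 0.1171 high n (np.float64(-0.0066), np.float64(0.0064)) low (np.float64(-0.0152), np.float64(0.0151))
-0.005 135 0.1172 high n (np.float64(-0.0066), np.float64(0.0064)) low (np.float64(-0.0153), np.float64(0.0169))
-0.0 125 0.1177 high n (np.float64(-0.0066), np.float64(0.0064)) low (np.float64(-0.0153), np.float64(0.0168))
0.005 115 0.1164 high n (np.float64(-0.0066), np.float64(0.0065)) low (np.float64(-0.0153), np.float64(0.0168))
0.01 117 0.1143 high n (np.float64(-0.0067), np.float64(0.0066)) low (np.float64(-0.0154), np.float64(0.017))
0.015 99 0.1099 high n (np.float64(-0.0058), np.float64(0.0067)) low (np.float64(-0.0154), np.float64(0.0153))
0.02 102 0.1056 high n (np.float64(-0.0048), np.float64(0.0068)) low (np.float64(-0.0154), np.float64(0.0154))
0.025 105 0.1055 high n (np.float64(-0.0048), np.float64(0.0058)) low (np.float64(-0.0155), np.float64(0.0155))
0.03 109 0.1066 high n (np.float64(-0.0048), np.float64(0.0058)) low (np.float64(-0.0156), np.float64(0.0155))
0.035 114 0.1054 high n (np.float64(-0.0048), np.float64(0.0059)) low (np.float64(-0.0156), np.float64(0.0157))
0.04 104 0.1053 high n (np.float64(-0.0048), np.float64(0.0059)) low (np.float64(-0.0159), np.float64(0.0157))
0.045 113 0.1054 high n (np.float64(-0.0048), np.float64(0.0059)) low (np.float64(-0.016), np.float64(0.0158))
0.05 109 0.1055 high n (np.float64(-0.0048), np.float64(0.006)) low (np.float64(-0.016), np.float64(0.0158))
0.055 99 0.105 high n (np.float64(-0.0048), np.float64(0.006)) low (np.float64(-0.0144), np.float64(0.0159))
0.06 43 0.1034 high n (np.float64(-0.0049), np.float64(0.0061)) low (np.float64(-0.0119), np.float64(0.0133))
```

```bash
python3 - <<'E'
from h import *
p=np.load('/tmp/w5.npy',allow_pickle=True).item()
s=get_state(); T=np.array(s['tool_pos']); print(T, proj(p,np.array([T,T+[0,0,.019],T+[0,0,.045]])))
W=cloud(p)
for r in [285,290,295,300,310,320,340,358]: print(r,[W[r,c].round(4) for c in (300,316,325,340)])
print(np.array(p['R']).round(3),-np.array(p['R']).T@p['t'])
E
```

```text
[ 0.45374364 -0.36202217  0.30473354] [[319.55488829 280.53044265]
 [319.54828413 296.25125632]
 [319.53662805 323.99789895]]
285 [array([ 0.4674, -0.3652,  0.3354]), array([ 3.706e-01, -2.511e-01,  3.000e-04]), array([ 3.603e-01, -2.592e-01, -2.000e-04]), array([ 0.3438, -0.2734,  0.0011])]
290 [array([ 0.4672, -0.3653,  0.3405]), array([ 0.4611, -0.3686,  0.3378]), array([ 0.4583, -0.3714,  0.3386]), array([ 0.4539, -0.3762,  0.3407])]
295 [array([ 0.4672, -0.3659,  0.3463]), array([ 0.461 , -0.3685,  0.3424]), array([ 0.4578, -0.3708,  0.3419]), array([ 0.4542, -0.376 ,  0.3456])]
300 [array([ 0.4669, -0.3658,  0.3504]), array([ 0.4612, -0.3689,  0.348 ]), array([ 0.4579, -0.3707,  0.3466]), array([ 0.454 , -0.3756,  0.3493])]
310 [array([ 0.4655, -0.3644,  0.3551]), array([ 0.4611, -0.3689,  0.3564]), array([ 0.4586, -0.3714,  0.3572]), array([ 0.4536, -0.3745,  0.3558])]
320 [array([ 0.4654, -0.365 ,  0.3634]), array([ 0.4599, -0.3675,  0.3609]), array([ 0.4584, -0.3709,  0.3639]), array([ 0.454 , -0.3743,  0.3637])]
340 [array([ 0.4651, -0.3657,  0.3773]), array([ 0.4608, -0.3689,  0.377 ]), array([ 0.4583, -0.3706,  0.3765]), array([ 0.4552, -0.3745,  0.3782])]
358 [array([ 0.4618, -0.3618,  0.38  ]), array([ 0.4582, -0.3657,  0.381 ]), array([ 0.4556, -0.3672,  0.3803]), array([ 0.4518, -0.3702,  0.3803])]
[[-0.777 -0.63   0.001]
 [-0.602  0.743  0.293]
 [-0.185  0.227 -0.956]] [ 0.50179343 -0.42138337  0.48161742]
```

```bash
python3 - <<'E'
from h import *
for n in ['scene','top']:
    p=snapshot(n); T=np.array(get_state()['tool_pos'])
    X=proj(p,T); u,v=map(int,X); print(n,X)
    W=cloud(p)
    q=W[v-60:v+30,u-40:u+40].reshape(-1,3); C=p['img'][v-60:v+30,u-40:u+40].reshape(-1,3)
    k=(np.linalg.norm(q[:,:2]-T[:2],axis=1)<.13)&(q[:,2]>.2)
    q=q[k]; r=q-T; M=np.array([[.633,-.774,0],[-.774,-.633,0],[0,0,1]]); r=r@M.T
    for a in np.arange(-.06,.2,.01):
        m=(r[:,2]>a)&(r[:,2]<a+.01)
        if m.any(): print(a.round(3),m.sum(),'x',r[m,0].min().round(3),r[m,0].max().round(3),'y',r[m,1].min().round(3),r[m,1].max().round(3))
    cv2.imwrite(f'pics/{n}6.png',cv2.resize(p['img'][max(0,v-70):v+40,max(0,u-70):u+70],None,fx=5,fy=5,interpolation=2)[:,:,::-1])
print(T)
E
```

```text
scene [196.30231319 165.03738259]
0.09 59 x -0.033 0.032 y -0.089 0.078
0.1 152 x -0.034 0.034 y -0.09 0.074
0.11 253 x -0.034 0.033 y -0.094 0.029
0.12 159 x -0.034 0.034 y -0.098 0.024
0.13 601 x -0.034 0.035 y -0.1 0.003
0.14 133 x -0.028 0.034 y -0.096 -0.014
0.15 83 x -0.02 0.019 y -0.046 -0.029
0.16 86 x -0.021 0.021 y -0.046 -0.029
0.17 111 x -0.035 0.034 y -0.045 -0.038
0.18 253 x -0.034 0.035 y -0.047 -0.013
0.19 98 x -0.022 0.033 y -0.041 -0.017
top [456.80550867 208.49429871]
0.02 2 x -0.011 0.002 y 0.001 0.01
0.03 18 x -0.012 -0.009 y -0.009 0.012
0.04 19 x -0.012 -0.009 y -0.008 0.013
0.05 18 x -0.011 -0.007 y -0.006 0.006
0.06 5 x -0.011 -0.01 y -0.006 0.006
0.07 11 x -0.006 -0.003 y -0.002 0.006
0.09 1 x -0.034 -0.034 y -0.009 -0.009
0.1 65 x -0.035 -0.02 y -0.008 0.079
0.11 242 x -0.037 0.003 y -0.004 0.079
0.12 56 x -0.036 -0.001 y 0.001 0.08
0.13 213 x -0.036 -0.012 y 0.001 0.074
0.14 20 x -0.024 -0.012 y 0.002 0.053
0.17 10 x -0.035 -0.034 y 0.005 0.016
0.18 27 x -0.038 -0.018 y 0.004 0.034
0.19 96 x -0.038 -0.019 y 0.006 0.033
[ 0.45383964 -0.36218647  0.30502804]
```

View pics/scene6.png

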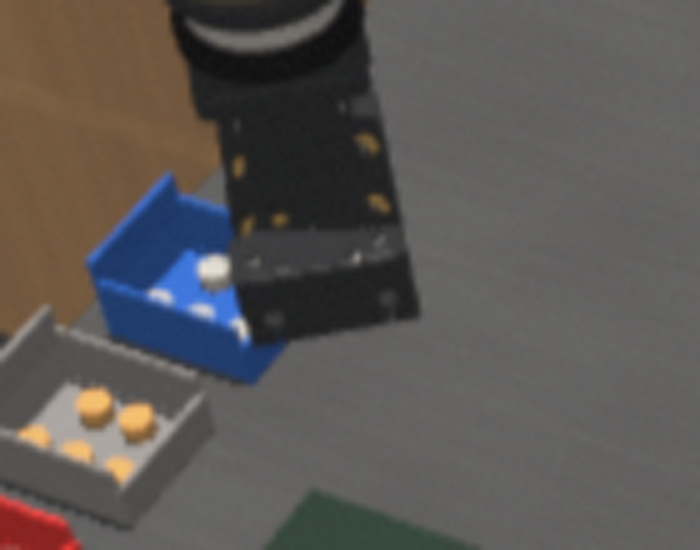

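```bash
python3 - <<'E'
from h import *
from scipy.spatial.transform import Rotation as R
M5=np.array([[.633,-.774,0],[-.774,-.633,0],[0,0,-1]]).T
M2=np.array([[-.073,.997,0],[.997,.073,0],[0,0,-1.]]).T
M0=np.array([[-.955,.297,0],[.297,.955,0],[0,0,-1.]]).T
for f,T,M in [('w5',[.4537,-.362,.3045],M5),('w3',[.4481,-.3532,.2722],M5),('w2',[.579,.1445,.4024],M2),('wrist',[.1858,.5966,.2070],M0)]:
    p=np.load(f'/tmp/{f}.npy',allow_pickle=True).item(); W=cloud(p)
    r=(W.reshape(-1,3)-T)@M
    k=(abs(r[:,0])<.02)&(abs(r[:,1])<.06)&(r[:,2]>-.064)&(r[:,2]<.03)
    q=r[k]; print(f,k.sum(),q[:,2].max().round(4),np.percentile(q[:,2],[90,98,99.5]).round(4),'x',np.percentile(q[:,0],[1,50,99]).round(4),'y',np.percentile(q[:,1],[1,99]).round(4))
E
```

```text
w5 2730 -0.0292 [-0.0364 -0.0322 -0.0308] x [-0.0024  0.01    0.0119] y [-0.0143  0.0143]
w3 5342 -0.0298 [-0.0362 -0.0321 -0.031 ] x [-0.0076  0.0096  0.0119] y [-0.058   0.0581]
w2 5308 -0.0298 [-0.0363 -0.0324 -0.0313] x [-0.0091  0.0082  0.0105] y [-0.0579  0.0582]
wrist 5235 -0.0302 [-0.0366 -0.0326 -0.0316] x [-0.0089  0.0084  0.0107] y [-0.0585  0.0576]
```

Emit:
{"fn": "send_rows", "kwargs": {
  "series": [
    {"grip":0.45,"dx":0,"dy":0,"dz":30,"turn":0},
    {"grip":0.45,"dx":0,"dy":0,"dz":40,"turn":0},
    {"grip":0.45,"dx":0,"dy":0,"dz":40,"turn":0},
    {"grip":0.45,"dx":0,"dy":0,"dz":40,"turn":0},
    {"grip":0.45,"dx":0,"dy":0,"dz":30,"turn":0},
    {"grip":0.45,"dx":0,"dy":0,"dz":20,"turn":0},
    {"grip":0.45,"dx":0,"dy":0,"dz":20,"turn":0},
    {"grip":0.45,"dx":0,"dy":0,"dz":20,"turn":0},
    {"grip":0.45,"dx":0,"dy":0,"dz":15,"turn":0},
    {"grip":0.45,"dx":0,"dy":0,"dz":4,"turn":0},
    {"grip":0.45,"dx":0,"dy":0,"dz":0,"turn":0},
    {"grip":0.2,"dx":0,"dy":0,"dz":0,"turn":0},
    {"grip":0,"dx":0,"dy":0,"dz":0,"turn":0},
    {"grip":0,"dx":0,"dy":0,"dz":0,"turn":0},
    {"grip":0,"dx":0,"dy":0,"dz":0,"turn":0},
    {"grip":0,"dx":0,"dy":0,"dz":0,"turn":0},
    {"grip":0,"dx":0,"dy":0,"dz":0,"turn":0}
  ],
  "force": 40
}}

```text
clock: 11.45
tool_pos: [0.4543, -0.3623, 0.0469]
eef_rot: [0.903, -0.43, 0.0, -0.0]
contact_force: [-0.1, 1.0, 4.5]
opening: 0.127
```

Emit:
{"fn": "send_rows", "kwargs": {
  "series": [
    {"grip":0,"dx":0,"dy":0,"dz":-3,"turn":0},
    {"grip":0,"dx":0,"dy":0,"dz":-6,"turn":0},
    {"grip":0,"dx":0,"dy":0,"dz":-10,"turn":0},
    {"grip":0,"dx":0,"dy":0,"dz":-15,"turn":0},
    {"grip":0,"dx":0,"dy":0,"dz":-20,"turn":0},
    {"grip":0,"dx":0,"dy":0,"dz":-25,"turn":0},
    {"grip":0,"dx":0,"dy":0,"dz":-25,"turn":0},
    {"grip":0,"dx":0,"dy":0,"dz":-25,"turn":0},
    {"grip":0,"dx":0,"dy":0,"dz":-25,"turn":0},
    {"grip":0,"dx":0,"dy":0,"dz":-20,"turn":0},
    {"grip":0,"dx":0,"dy":0,"dz":-15,"turn":0},
    {"grip":0,"dx":0,"dy":0,"dz":-10,"turn":0},
    {"grip":0,"dx":0,"dy":0,"dz":-6,"turn":0},
    {"grip":0,"dx":0,"dy":0,"dz":0,"turn":0},
    {"grip":0,"dx":0,"dy":0,"dz":0,"turn":0}
  ]
}}

```text
clock: 12.95
tool_pos: [0.4536, -0.3617, 0.2508]
eef_rot: [0.903, -0.431, -0.001, -0.0]
contact_force: [1.0, -0.5, -7.4]
opening: 0.13
```

```bash
python3 - <<'E'
from h import *
F=[]
for i in range(6):
    s=get_state(); F.append(s['contact_force']); p=snapshot('wrist')
print(s['clock'],s['tool_pos'],np.mean(F,0).round(2),np.array(F)[:,2].round(1),s['moment'].round(3),s['opening'])
save(p,'w7'); np.save('/tmp/w7.npy',p,allow_pickle=True)
p=snapshot('scene'); np.save('/tmp/s7.npy',p,allow_pickle=True);i=p['img']; X=proj(p,s['tool_pos']); print(X); u,v=map(int,X); cv2.imwrite('pics/s7.png',cv2.resize(i[max(0,v-70):v+60,max(0,u-70):u+70],None,fx=4,fy=4,interpolation=2)[:,:,::-1])
E
```

```text
13.2 [ 0.4537465  -0.36203208  0.25081287] [ 0.13  0.16 -7.46] [-7.4 -7.7 -8.4 -7.3 -6.2 -7.9] [ 0.13   0.199 -0.016] 0.13145278193041715
[200.5444879 181.5592728]
```

View pics/w7.png

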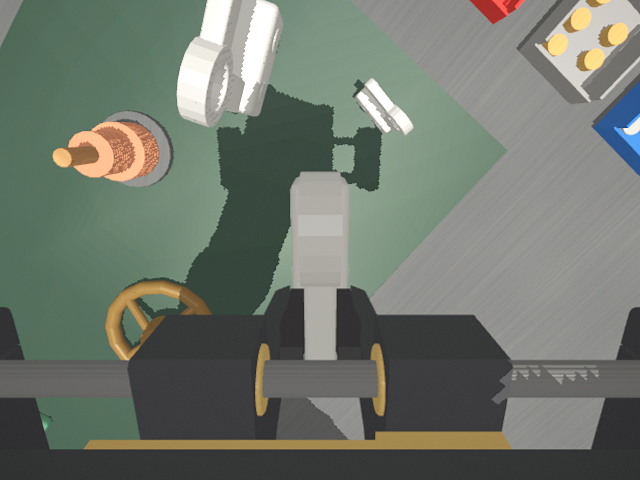

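View pics/s7.png

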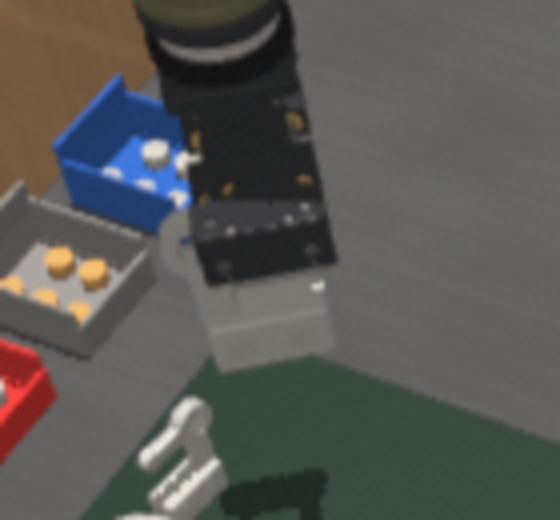

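```bash
cat > eye.py <<'E'
from h import *
from scipy.spatial.transform import Rotation as R
def eye(p,s,verbose=True):
    T=np.array(s['tool_pos']); M=R.from_quat(s['eef_rot']).as_matrix()
    r=(cloud(p).reshape(-1,3)-T)@M   # tool coords
    k=(abs(r[:,1])<.022)&(r[:,0]>.012)&(r[:,0]<.085)&(r[:,2]>-.1)&(r[:,2]<.06)
    q=r[k]
    if verbose:
        for a in np.arange(.01,.085,.004):
            m=(q[:,0]>a)&(q[:,0]<a+.004)&(q[:,2]<-.02)
            if m.sum()>2: print(a.round(3),m.sum(),'zmin',q[m,2].min().round(4),np.percentile(q[m,2],10).round(4),'y',q[m,1].min().round(4),q[m,1].max().round(4))
    # fit circle r=21 to upper boss points |y|<7
    from scipy.optimize import least_squares
    m=(abs(q[:,1])<.0055)&(q[:,0]>.022)&(q[:,2]<-.045)
    b=q[m]
    f=lambda c: np.hypot(b[:,0]-c[0],b[:,2]-c[1])-.021
    o=least_squares(f,[.042,-.0495],loss='soft_l1',f_scale=.001)
    print('boss fit tool x,z',o.x.round(4),'rms',np.sqrt(np.mean(f(o.x)**2)).round(4),len(b),'y mid',(q[m,1].min()+q[m,1].max())/2)
    e=T+M@np.array([o.x[0],0,o.x[1]]); print('eye world',e.round(4),'z-tilt of y dir')
    return o.x,e
E
python3 - <<'E'
from eye import *
p=np.load('/tmp/w7.npy',allow_pickle=True).item(); eye(p,get_state())
E
```

```text
0.01 175 zmin -0.0852 -0.0577 y -0.0183 0.0185
0.014 316 zmin -0.0583 -0.0571 y -0.0058 0.0058
0.018 304 zmin -0.0579 -0.057 y -0.0057 0.0058
0.022 169 zmin -0.0994 -0.0613 y -0.0132 0.0069
0.026 316 zmin -0.1 -0.065 y -0.0132 0.0134
0.03 402 zmin -0.1 -0.0673 y -0.0199 0.0203
0.034 474 zmin -0.1 -0.0685 y -0.0219 0.0219
0.038 521 zmin -0.0701 -0.069 y -0.0069 0.007
0.042 550 zmin -0.07 -0.0689 y -0.0068 0.0069
0.046 581 zmin -0.0697 -0.0682 y -0.0068 0.0068
0.05 622 zmin -0.0684 -0.0668 y -0.0069 0.0069
0.054 630 zmin -0.0657 -0.0639 y -0.007 0.007
0.058 641 zmin -0.0613 -0.0596 y -0.007 0.0069
0.062 136 zmin -0.0524 -0.0518 y -0.0069 0.007
boss fit tool x,z [ 0.0413 -0.0473] rms 0.0005 3876 y mid -2.2864188430841287e-07
eye world [ 0.4798 -0.3943  0.2984] z-tilt of y dir
```

Emit:
{"fn": "send_rows", "kwargs": {
  "series": [
    {"grip":0,"dx":0,"dy":0,"dz":0,"turn":-0.03},
    {"grip":0,"dx":0,"dy":0,"dz":0,"turn":-0.07},
    {"grip":0,"dx":0,"dy":0,"dz":0,"turn":-0.11},
    {"grip":0,"dx":0,"dy":0,"dz":0,"turn":-0.14},
    {"grip":0,"dx":0,"dy":0,"dz":0,"turn":-0.14},
    {"grip":0,"dx":0,"dy":0,"dz":0,"turn":-0.14},
    {"grip":0,"dx":0,"dy":0,"dz":0,"turn":-0.14},
    {"grip":0,"dx":0,"dy":0,"dz":0,"turn":-0.14},
    {"grip":0,"dx":0,"dy":0,"dz":0,"turn":-0.14},
    {"grip":0,"dx":0,"dy":0,"dz":0,"turn":-0.14},
    {"grip":0,"dx":0,"dy":0,"dz":0,"turn":-0.14},
    {"grip":0,"dx":0,"dy":0,"dz":0,"turn":-0.14},
    {"grip":0,"dx":0,"dy":0,"dz":0,"turn":-0.14},
    {"grip":0,"dx":0,"dy":0,"dz":0,"turn":-0.14},
    {"grip":0,"dx":0,"dy":0,"dz":0,"turn":-0.14},
    {"grip":0,"dx":0,"dy":0,"dz":0,"turn":-0.14},
    {"grip":0,"dx":0,"dy":0,"dz":0,"turn":-0.14},
    {"grip":0,"dx":0,"dy":0,"dz":0,"turn":-0.14},
    {"grip":0,"dx":0,"dy":0,"dz":0,"turn":-0.12},
    {"grip":0,"dx":0,"dy":0,"dz":0,"turn":-0.08}
  ],
  "force": 55
}}

```text
clock: 15.3
tool_pos: [0.4533, -0.3633, 0.2514]
eef_rot: [0.688, 0.725, -0.001, 0.0]
contact_force: [0.1, -0.1, -7.8]
opening: 0.127
```

Emit:
{"fn": "send_rows", "kwargs": {
  "series": [
    {"grip":0,"dx":3,"dy":0,"dz":0,"turn":0},
    {"grip":0,"dx":8,"dy":2,"dz":0,"turn":0},
    {"grip":0,"dx":16,"dy":4,"dz":0,"turn":0},
    {"grip":0,"dx":24,"dy":6,"dz":0,"turn":0},
    {"grip":0,"dx":32,"dy":8,"dz":0,"turn":0},
    {"grip":0,"dx":36,"dy":8,"dz":0,"turn":0},
    {"grip":0,"dx":36,"dy":8,"dz":0,"turn":0},
    {"grip":0,"dx":36,"dy":8,"dz":0,"turn":0},
    {"grip":0,"dx":36,"dy":8,"dz":0,"turn":0},
    {"grip":0,"dx":36,"dy":8,"dz":0,"turn":0},
    {"grip":0,"dx":36,"dy":8,"dz":0,"turn":0},
    {"grip":0,"dx":36,"dy":8,"dz":0,"turn":0},
    {"grip":0,"dx":36,"dy":8,"dz":0,"turn":0},
    {"grip":0,"dx":36,"dy":8,"dz":0,"turn":0},
    {"grip":0,"dx":32,"dy":8,"dz":0,"turn":0},
    {"grip":0,"dx":24,"dy":6,"dz":0,"turn":0},
    {"grip":0,"dx":16,"dy":4,"dz":0,"turn":0},
    {"grip":0,"dx":8,"dy":2,"dz":0,"turn":0},
    {"grip":0,"dx":3,"dy":0,"dz":0,"turn":0},
    {"grip":0,"dx":0,"dy":0,"dz":0,"turn":0}
  ]
}}

```text
clock: 17.3
tool_pos: [0.5414, 0.1316, 0.2513]
eef_rot: [0.69, 0.724, -0.001, 0.0]
contact_force: [1.0, -0.0, -8.3]
opening: 0.128
```

```bash
python3 - <<'E'
from eye import *
s=get_state(); p=snapshot('wrist'); print(s['clock'],s['q'].round(2),s['tool_pos'],s['contact_force'].round(2)); M=R.from_quat(s['eef_rot']).as_matrix(); print(M.round(3),np.arctan2(M[1,1],M[0,1]))
eye(p,s,False); save(p,'w8'); np.save('/tmp/w8.npy',p,allow_pickle=True)
E
```

```text
17.3 [-0.41  0.55  0.15  1.73 -0.1   0.87 -0.17] [0.54141239 0.13164864 0.25134796] [ 1.02 -0.04 -8.29]
[[-0.048  0.999 -0.001]
 [ 0.999  0.048 -0.001]
 [-0.001 -0.001 -1.   ]] 0.04777937174230526
boss fit tool x,z [ 0.04   -0.0477] rms 0.0005 3854 y mid -4.270748062105978e-07
eye world [0.5395 0.1717 0.299 ] z-tilt of y dir
```

View pics/w8.png

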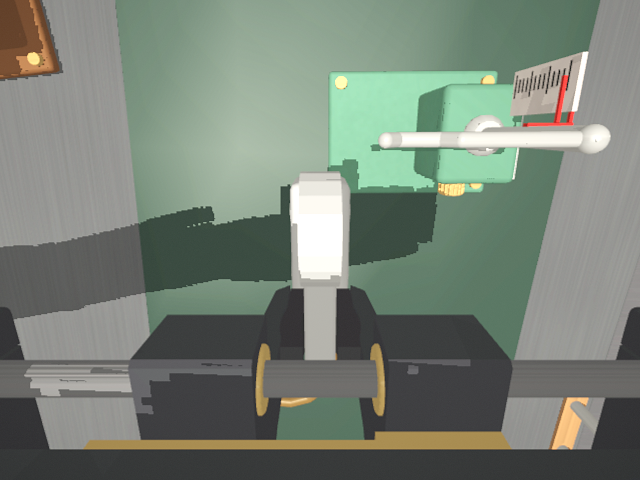

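```bash
cat > hook.py <<'E'
from eye import *
def hook(p,yaw=.055,verbose=True):
    W=cloud(p).reshape(-1,3)
    u=np.array([np.cos(yaw),np.sin(yaw)]);v=np.array([-u[1],u[0]])
    q=W[(W[:,1]>.192)&(W[:,1]<.222)&(W[:,2]>.16)&(W[:,2]<.26)&(W[:,0]<.665)&(W[:,0]>.56)]
    s=q[:,:2]@u;t=q[:,:2]@v
    a=np.polyfit(q[:,0],q[:,1],1); print('rod slope',a[0].round(4),'n',len(q))
    rows=[]
    for x in np.arange(.572,.64,.002):
        k=(s>=x)&(s<x+.002)
        if k.sum()>2: rows.append((x+.001,np.percentile(q[k,2],95),np.median(t[k])))
    rows=np.array(rows)
    if verbose: print(rows.round(4).tolist())
    return rows,q
E
python3 - <<'E'
from hook import *
p=np.load('/tmp/w8.npy',allow_pickle=True).item(); rows,q=hook(p)
u=np.array([np.cos(.055),np.sin(.055)]); print('s min',(q[:,:2]@u).min(), 'saddle s',np.array([.592,.2045])@u)
W=cloud(p);C=p['img'].astype(int);m=(np.indices((480,640))[0]<200); w=W[m];c=C[m]
k=(c[:,1]>c[:,0]+25)&(w[:,2]>.009)&(w[:,2]<.019); print(cv2.minAreaRect((w[k][:,:2]*1000).astype(np.float32)))
s=get_state(); M=R.from_quat(s['eef_rot']).as_matrix()
e=np.array([.5395,.1717,.299]); D=np.array([.592,.2045,.230])-e; print('to saddle+5 in tool',(M.T@D).round(4))
E
```

```text
rod slope 0.0558 n 3014
[[0.579, 0.2386, 0.1721], [0.581, 0.2395, 0.1721], [0.583, 0.2399, 0.1723], [0.585, 0.2384, 0.1718], [0.587, 0.2364, 0.1722], [0.589, 0.2349, 0.1722], [0.591, 0.2316, 0.1721], [0.593, 0.2298, 0.1721], [0.595, 0.2294, 0.172], [0.597, 0.2297, 0.172], [0.599, 0.2297, 0.172], [0.601, 0.23, 0.172], [0.603, 0.2294, 0.172], [0.605, 0.2295, 0.1722], [0.607, 0.2297, 0.1719], [0.609, 0.2297, 0.1722], [0.611, 0.2299, 0.1719], [0.613, 0.2325, 0.1719], [0.615, 0.2344, 0.172], [0.617, 0.2379, 0.172], [0.619, 0.2401, 0.1721], [0.621, 0.2407, 0.1716], [0.623, 0.2407, 0.1716], [0.625, 0.2406, 0.1723], [0.627, 0.2408, 0.1716], [0.629, 0.2407, 0.1721], [0.631, 0.2412, 0.1725], [0.633, 0.2411, 0.1716], [0.635, 0.2407, 0.1725], [0.637, 0.2407, 0.172], [0.639, 0.2406, 0.172], [0.641, 0.2407, 0.1722]]
s min 0.578436514031577 saddle s 0.6023466559356936
((636.6837768554688, 206.9554443359375), (178.8055877685547, 130.0823211669922), 3.1426913738250732)
to saddle+5 in tool [0.0304 0.054  0.0689]
```

Emit:
{"fn": "send_rows", "kwargs": {
  "series": [
    {"grip":0,"dx":3,"dy":0,"dz":3,"turn":-0.008},
    {"grip":0,"dx":6,"dy":0,"dz":10,"turn":0},
    {"grip":0,"dx":8,"dy":0,"dz":15,"turn":0},
    {"grip":0,"dx":8,"dy":0,"dz":18,"turn":0},
    {"grip":0,"dx":4,"dy":0,"dz":13,"turn":0},
    {"grip":0,"dx":1.8,"dy":0,"dz":7,"turn":0},
    {"grip":0,"dx":0,"dy":0,"dz":3,"turn":0},
    {"grip":0,"dx":0,"dy":0,"dz":0,"turn":0},
    {"grip":0,"dx":0,"dy":0,"dz":0,"turn":0},
    {"grip":0,"dx":0,"dy":0,"dz":0,"turn":0}
  ]
}}

```text
clock: 18.35
tool_pos: [0.5407, 0.1632, 0.1831]
eef_rot: [0.687, 0.727, 0.001, 0.0]
contact_force: [0.3, -1.1, -6.5]
opening: 0.126
```

```bash
python3 - <<'E'
from hook import *
s=get_state(); p=snapshot('wrist'); print(s['clock'],s['tool_pos'],s['contact_force'].round(2)); M=R.from_quat(s['eef_rot']).as_matrix(); print(np.arctan2(M[1,1],M[0,1]))
x,e=eye(p,s,False); save(p,'w9'); np.save('/tmp/w9.npy',p,allow_pickle=True)
r,q=hook(p,verbose=False); print(r[:4].round(4),np.median(r[:,2]), 'min rod z flat',np.median(r[(r[:,0]>.596)&(r[:,0]<.609),1]))
u=np.array([np.cos(.055),np.sin(.055)]); v=np.array([-u[1],u[0]]); print('eye s,t',e[:2]@u,e[:2]@v)
E
```

```text
18.35 [0.5407277  0.16316068 0.18313072] [ 0.27 -1.11 -6.49]
0.056369954893572896
boss fit tool x,z [ 0.04   -0.0478] rms 0.0005 3870 y mid -4.2105598091046054e-08
eye world [0.5384 0.2031 0.2309] z-tilt of y dir
rod slope 0.0496 n 5151
[[0.579  0.2389 0.1724]
 [0.581  0.2395 0.1733]
 [0.583  0.2393 0.1734]
 [0.585  0.2387 0.1738]] 0.17305469512043098 min rod z flat 0.22964532497099785
eye s,t 0.5487507082415106 0.17318769483284707
```

View pics/w9.png

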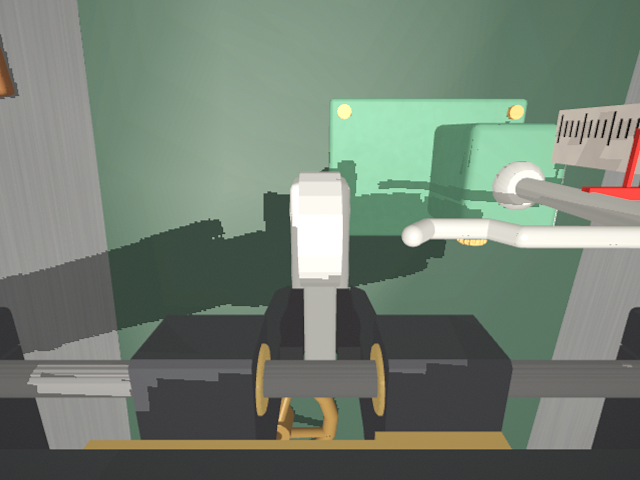

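Emit:
{"fn": "send_rows", "kwargs": {
  "series": [
    {"grip":0,"dx":0,"dy":2,"dz":0,"turn":0},
    {"grip":0,"dx":0,"dy":5,"dz":0,"turn":0},
    {"grip":0,"dx":0,"dy":7,"dz":0,"turn":0},
    {"grip":0,"dx":0,"dy":6,"dz":0,"turn":0},
    {"grip":0,"dx":0,"dy":4,"dz":0,"turn":0},
    {"grip":0,"dx":0,"dy":2,"dz":0,"turn":0},
    {"grip":0,"dx":0,"dy":0,"dz":0,"turn":0}
  ]
}}

```text
clock: 19.1
tool_pos: [0.5663, 0.1649, 0.1823]
eef_rot: [0.687, 0.727, 0.0, 0.0]
contact_force: [-0.2, 1.1, -7.8]
opening: 0.13
```

```bash
python3 - <<'E'
from hook import *
s=get_state(); p=snapshot('wrist'); print(s['clock'],s['tool_pos'],s['contact_force'].round(2))
x,e=eye(p,s,False); save(p,'w10')
r,q=hook(p,verbose=False); print(r[:4].round(4),np.median(r[:,2]))
E
```

```text
19.1 [0.5663205  0.16486504 0.18229404] [-0.15  1.05 -7.82]
boss fit tool x,z [ 0.04   -0.0477] rms 0.0005 3875 y mid 1.2159422144888792e-06
eye world [0.564  0.2048 0.23  ] z-tilt of y dir
rod slope 0.0129 n 9230
[[0.573  0.2516 0.1778]
 [0.575  0.2515 0.1777]
 [0.577  0.2516 0.1781]
 [0.579  0.2514 0.1774]] 0.17317522158591672
```

View pics/w10.png

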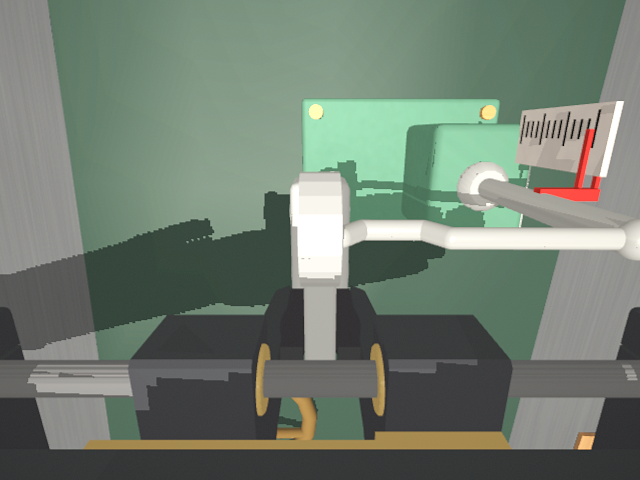

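Emit:
{"fn": "send_rows", "kwargs": {
  "series": [
    {"grip":0,"dx":0,"dy":2,"dz":0,"turn":0},
    {"grip":0,"dx":0,"dy":5,"dz":0,"turn":0},
    {"grip":0,"dx":0,"dy":7,"dz":0,"turn":0},
    {"grip":0,"dx":0,"dy":7,"dz":0,"turn":0},
    {"grip":0,"dx":0,"dy":4,"dz":0,"turn":0},
    {"grip":0,"dx":0,"dy":2,"dz":0,"turn":0},
    {"grip":0,"dx":0,"dy":0,"dz":0,"turn":0}
  ]
}}

```text
clock: 19.85
tool_pos: [0.5932, 0.1664, 0.1823]
eef_rot: [0.687, 0.727, -0.0, 0.0]
contact_force: [0.3, -0.6, -6.4]
opening: 0.128
```

```bash
python3 - <<'E'
from hook import *
s=get_state(); p=snapshot('wrist'); print(s['clock'],s['tool_pos'],s['contact_force'].round(2))
x,e=eye(p,s,False); save(p,'w11')
u=np.array([np.cos(.055),np.sin(.055)]); v=np.array([-u[1],u[0]]); print('eye s,t',e[:2]@u,e[:2]@v)
b=snapshot('scene'); X=proj(b,e); a,c=map(int,X); cv2.imwrite('pics/s11.png',cv2.resize(b['img'][max(0,c-50):c+50,max(0,a-60):a+60],None,fx=6,fy=6,interpolation=2)[:,:,::-1])
E
```

```text
19.85 [0.59324897 0.1663543  0.18228737] [ 0.28 -0.61 -6.45]
boss fit tool x,z [ 0.04   -0.0478] rms 0.0005 3872 y mid -3.4321746522235005e-06
eye world [0.591  0.2063 0.23  ] z-tilt of y dir
eye s,t 0.6014223972260576 0.17348181635402857
```

View pics/w11.png

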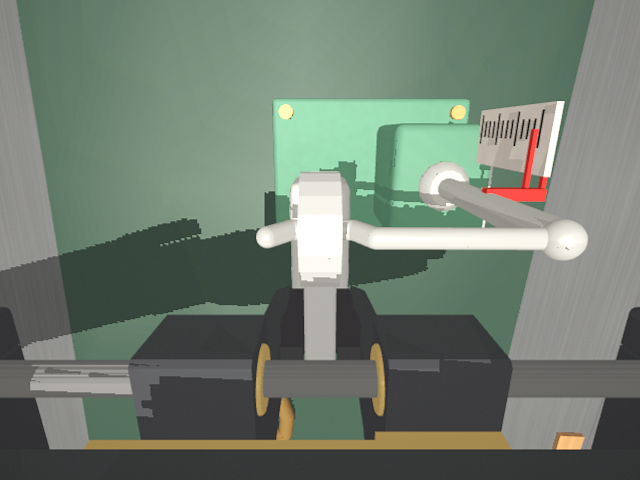

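View pics/s11.png

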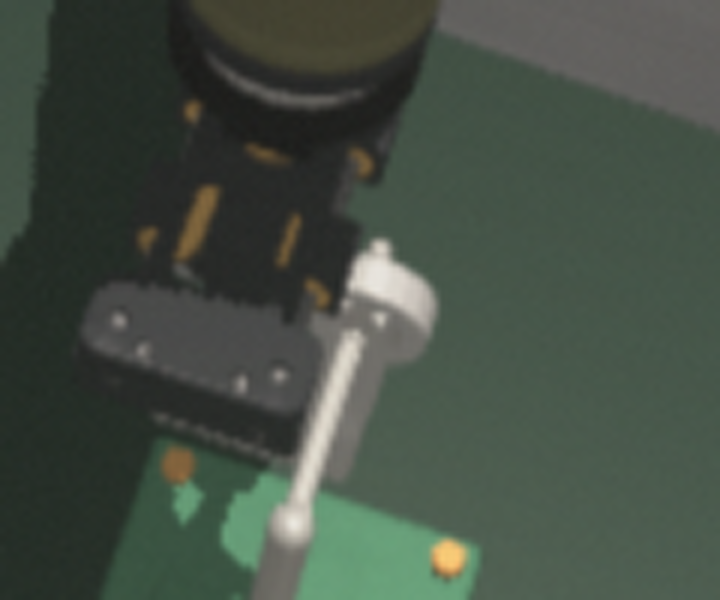

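Emit:
{"fn": "send_rows", "kwargs": {
  "series": [
    {"grip":0,"dx":0,"dy":0.5,"dz":2,"turn":0},
    {"grip":0,"dx":-1,"dy":0,"dz":3,"turn":0},
    {"grip":0,"dx":0,"dy":0,"dz":3,"turn":0},
    {"grip":0,"dx":0,"dy":0,"dz":2,"turn":0},
    {"grip":0,"dx":0,"dy":0,"dz":1,"turn":0},
    {"grip":0,"dx":0,"dy":0,"dz":1,"turn":0},
    {"grip":0,"dx":0,"dy":0,"dz":1,"turn":0},
    {"grip":0,"dx":0,"dy":0,"dz":1,"turn":0},
    {"grip":0,"dx":0,"dy":0,"dz":1,"turn":0},
    {"grip":0,"dx":0,"dy":0,"dz":1,"turn":0},
    {"grip":0,"dx":0,"dy":0,"dz":1,"turn":0},
    {"grip":0,"dx":0,"dy":0,"dz":1,"turn":0},
    {"grip":0,"dx":0,"dy":0,"dz":1,"turn":0},
    {"grip":0,"dx":0,"dy":0,"dz":1,"turn":0},
    {"grip":0,"dx":0,"dy":0,"dz":1,"turn":0},
    {"grip":0,"dx":0,"dy":0,"dz":1,"turn":0},
    {"grip":0,"dx":0,"dy":0,"dz":1,"turn":0},
    {"grip":0,"dx":0,"dy":0,"dz":0,"turn":0}
  ]
}}

```text
clock: 21.75
tool_pos: [0.5936, 0.1656, 0.1594]
eef_rot: [0.687, 0.727, 0.0, -0.0]
contact_force: [0.3, -0.0, -6.0]
opening: 0.129
```

```bash
cat > chk.py <<'E'
from hook import *
def chk(n):
    F=[]
    for i in range(4):
        s=get_state(); F.append(s['contact_force']); p=snapshot('wrist')
    print(s['clock'],s['tool_pos'].round(4),'F',np.mean(F,0).round(2),'Fz',np.array(F)[:,2].round(1),'M',s['moment'].round(3),s['opening'])
    x,e=eye(p,s,False)
    W=cloud(p).reshape(-1,3); u=np.array([np.cos(.055),np.sin(.055)]);v=np.array([-u[1],u[0]])
    S=W[:,:2]@u;t=W[:,:2]@v
    k=(S>.625)&(S<.66)&(abs(t-.172)<.006)&(W[:,2]>.12)&(W[:,2]<.25)
    top=np.percentile(W[k,2],85) if k.sum()>5 else np.nan
    sink=.2407-top
    print('rod top',top.round(4),'sink',sink.round(4),'n',k.sum(),'rod t',np.median(t[k]).round(4),'| eye s,t',(e[:2]@u).round(4),(e[:2]@v).round(4),'eye z rel saddle',(e[2]-(.2256-sink)).round(4))
    # toe slope: top edge in tool x .012...024
    T=np.array(s['tool_pos']); M=R.from_quat(s['eef_rot']).as_matrix(); r=(W-T)@M
    k=(abs(r[:,1])<.0045)&(r[:,0]>.011)&(r[:,0]<.019)&(r[:,2]<-.03)&(r[:,2]>-.08)
    if k.sum()>10:
        a=np.polyfit(r[k,0],r[k,2],1); print('toe top slope deg',np.degrees(np.arctan(a[0])).round(1),'angle from eye vs grip(-.0495,0)',np.degrees(np.arctan2(-.0495-x[1],x[0])).round(1))
    save(p,n); return p
E
python3 -c "
from chk import *
chk('w12')"
```

```text
21.9 [0.5936 0.1656 0.1595] F [ 0.    0.04 -5.97] Fz [-6.  -5.9 -5.4 -6.6] M [-0.063  0.034 -0.074] 0.13291808126420923
boss fit tool x,z [ 0.04   -0.0479] rms 0.0005 3880 y mid -1.748852856100179e-06
eye world [0.5913 0.2055 0.2074] z-tilt of y dir
rod top 0.2315 sink 0.0092 n 2805 rod t 0.1731 | eye s,t 0.6017 0.1727 eye z rel saddle -0.009
toe top slope deg 1.0 angle from eye vs grip(-.0495,0) -2.2
```

View pics/w12.png

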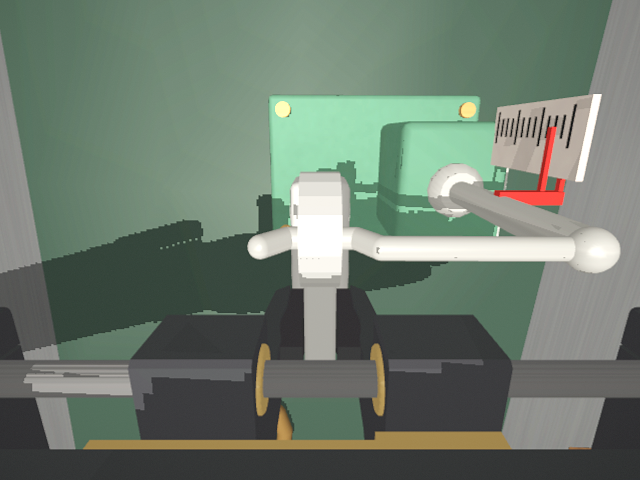

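Emit:
{"fn": "send_rows", "kwargs": {
  "series": [
    {"grip":0,"dx":0,"dy":0,"dz":1,"turn":0},
    {"grip":0,"dx":0,"dy":0,"dz":1.5,"turn":0},
    {"grip":0,"dx":0,"dy":0,"dz":2,"turn":0},
    {"grip":0,"dx":0,"dy":0,"dz":2,"turn":0},
    {"grip":0,"dx":0,"dy":0,"dz":2,"turn":0},
    {"grip":0,"dx":0,"dy":0,"dz":1.5,"turn":0},
    {"grip":0,"dx":0,"dy":0,"dz":1,"turn":0},
    {"grip":0,"dx":0,"dy":0,"dz":1,"turn":0},
    {"grip":0,"dx":0,"dy":0,"dz":0,"turn":0},
    {"grip":0,"dx":0,"dy":0,"dz":0,"turn":0}
  ]
}}

```text
clock: 22.95
tool_pos: [0.5936, 0.1656, 0.1475]
eef_rot: [0.687, 0.727, 0.0, -0.0]
contact_force: [0.5, 0.9, -4.1]
opening: 0.129
```

Emit:
{"fn": "send_rows", "kwargs": {
  "series": [
    {"grip":0,"dx":0,"dy":0,"dz":0,"turn":0},
    {"grip":0,"dx":0,"dy":0,"dz":0,"turn":0}
  ],
  "force": 30
}}

```text
clock: 23.15
tool_pos: [0.5936, 0.1656, 0.1475]
eef_rot: [0.687, 0.727, 0.0, -0.0]
contact_force: [-0.1, 0.9, -4.0]
opening: 0.13
```

Emit:
{"fn": "send_rows", "kwargs": {
  "series": [
    {"grip":0,"dx":0,"dy":0,"dz":0,"turn":0},
    {"grip":0,"dx":0,"dy":0,"dz":0,"turn":0}
  ],
  "force": 20
}}

```text
clock: 23.35
tool_pos: [0.5936, 0.1656, 0.1475]
eef_rot: [0.687, 0.727, 0.0, -0.0]
contact_force: [0.4, 2.3, -3.4]
opening: 0.135
```

```bash
python3 -c "
from chk import *
chk('w13')"
```

```text
23.5 [0.5936 0.1656 0.1475] F [-0.    1.25 -3.92] Fz [-3.4 -4.  -4.4 -3.9] M [0.127 0.103 0.029] 0.1356210833631006
boss fit tool x,z [ 0.04   -0.0481] rms 0.0005 3883 y mid -4.88921970694025e-06
eye world [0.5913 0.2055 0.1956] z-tilt of y dir
rod top 0.2199 sink 0.0208 n 2940 rod t 0.173 | eye s,t 0.6017 0.1727 eye z rel saddle -0.0093
toe top slope deg 0.6 angle from eye vs grip(-.0495,0) -2.0
```

Emit:
{"fn": "send_rows", "kwargs": {
  "series": [
    {"grip":0,"dx":0,"dy":0,"dz":0,"turn":0},
    {"grip":0,"dx":0,"dy":0,"dz":1,"turn":0},
    {"grip":0,"dx":0,"dy":0,"dz":1,"turn":0},
    {"grip":0,"dx":0,"dy":0,"dz":1.5,"turn":0},
    {"grip":0,"dx":0.3,"dy":0,"dz":2,"turn":0},
    {"grip":0,"dx":0,"dy":0,"dz":2,"turn":0},
    {"grip":0,"dx":0,"dy":0,"dz":2,"turn":0},
    {"grip":0,"dx":0,"dy":0,"dz":1.5,"turn":0},
    {"grip":0,"dx":0,"dy":0,"dz":1,"turn":0},
    {"grip":0,"dx":0,"dy":0,"dz":0,"turn":0},
    {"grip":0,"dx":0,"dy":0,"dz":0,"turn":0}
  ],
  "force": 12
}}

```text
clock: 24.65
tool_pos: [0.5936, 0.1657, 0.1355]
eef_rot: [0.687, 0.727, 0.0, 0.0]
contact_force: [-0.0, 1.1, -2.1]
opening: 0.135
```

```bash
python3 -c "
from chk import *
chk('w14')"
```

```text
24.8 [0.5936 0.1657 0.1355] F [-0.31  0.64 -2.19] Fz [-2.1 -2.6 -1.6 -2.4] M [ 0.056  0.105 -0.009] 0.13548846302745857
boss fit tool x,z [ 0.0399 -0.0484] rms 0.0005 3877 y mid 1.4810852190750776e-06
eye world [0.5913 0.2056 0.1839] z-tilt of y dir
rod top 0.2448 sink -0.0041 n 4362 rod t 0.1709 | eye s,t 0.6017 0.1728 eye z rel saddle -0.0458
toe top slope deg -0.4 angle from eye vs grip(-.0495,0) -1.6
```

Emit:
{"fn": "send_rows", "kwargs": {
  "series": [
    {"grip":0,"dx":0,"dy":0,"dz":0,"turn":0},
    {"grip":0,"dx":0,"dy":0,"dz":0,"turn":0}
  ],
  "force": 10
}}

```text
clock: 25.05
tool_pos: [0.5936, 0.1657, 0.1355]
eef_rot: [0.687, 0.727, 0.0, 0.0]
contact_force: [-1.3, -0.2, -2.2]
opening: 0.136
```

Emit:
{"fn": "send_rows", "kwargs": {
  "series": [
    {"grip":0,"dx":0,"dy":0,"dz":0,"turn":0},
    {"grip":0,"dx":0,"dy":0,"dz":0,"turn":0}
  ],
  "force": 8.5
}}

```text
clock: 25.25
tool_pos: [0.5936, 0.1657, 0.1354]
eef_rot: [0.687, 0.727, 0.0, 0.0]
contact_force: [-0.5, 0.3, -3.0]
opening: 0.135
```

Emit:
{"fn": "send_rows", "kwargs": {
  "series": [
    {"grip":0,"dx":0,"dy":0,"dz":0,"turn":0},
    {"grip":0,"dx":0,"dy":0,"dz":0,"turn":0}
  ],
  "force": 7
}}

```text
clock: 25.45
tool_pos: [0.5936, 0.1657, 0.1354]
eef_rot: [0.687, 0.727, 0.0, 0.0]
contact_force: [-0.9, 0.3, -2.2]
opening: 0.135
```

```bash
python3 - <<'E'
from chk import *
p=chk('w15')
E
```

```text
25.6 [0.5935 0.1657 0.1354] F [ 0.04  0.28 -1.89] Fz [-2.2 -1.8 -1.9 -1.7] M [0.016 0.067 0.037] 0.1319376230771242
boss fit tool x,z [ 0.04   -0.0484] rms 0.0005 3890 y mid -4.9468593283979664e-06
eye world [0.5913 0.2056 0.1838] z-tilt of y dir
rod top 0.245 sink -0.0043 n 4429 rod t 0.1709 | eye s,t 0.6017 0.1728 eye z rel saddle -0.046
toe top slope deg 0.6 angle from eye vs grip(-.0495,0) -1.5
```

View pics/w15.png

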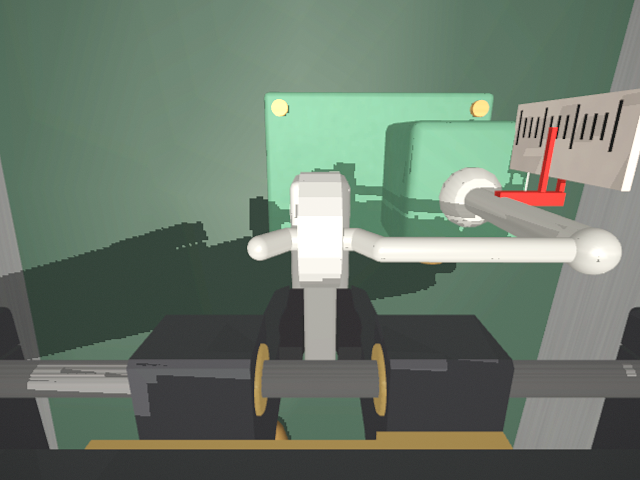

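Emit:
{"fn": "send_rows", "kwargs": {
  "series": [
    {"grip":0,"dx":0,"dy":0,"dz":0,"turn":0},
    {"grip":0,"dx":0,"dy":0,"dz":0,"turn":0}
  ],
  "force": 6
}}

```text
clock: 25.85
tool_pos: [0.5936, 0.1658, 0.1354]
eef_rot: [0.687, 0.727, 0.0, 0.0]
contact_force: [-0.0, 0.9, -2.3]
opening: 0.135
```

Emit:
{"fn": "send_rows", "kwargs": {
  "series": [
    {"grip":0,"dx":0,"dy":0,"dz":0,"turn":0},
    {"grip":0,"dx":0,"dy":0,"dz":0,"turn":0}
  ],
  "force": 5
}}

```text
clock: 26.05
tool_pos: [0.5935, 0.166, 0.1354]
eef_rot: [0.687, 0.727, 0.0, -0.0]
contact_force: [-0.5, 0.9, -2.4]
opening: 0.136
```

Emit:
{"fn": "send_rows", "kwargs": {
  "series": [
    {"grip":0,"dx":0,"dy":0,"dz":0,"turn":0},
    {"grip":0,"dx":0,"dy":0,"dz":0,"turn":0}
  ],
  "force": 4.5
}}

```text
clock: 26.25
tool_pos: [0.5935, 0.1659, 0.1354]
eef_rot: [0.687, 0.727, 0.0, -0.0]
contact_force: [-0.6, 1.5, -3.0]
opening: 0.136
```

```bash
python3 - <<'E'
from chk import *
p=chk('w16')
E
```

```text
26.4 [0.5935 0.1659 0.1354] F [-0.09  1.16 -2.62] Fz [-3.  -3.2 -2.3 -2. ] M [ 0.196  0.038 -0.001] 0.13669430046942924
boss fit tool x,z [ 0.0399 -0.049 ] rms 0.0005 3939 y mid 1.5028129684881153e-06
eye world [0.5913 0.2058 0.1844] z-tilt of y dir
rod top 0.2455 sink -0.0048 n 4784 rod t 0.1703 | eye s,t 0.6017 0.173 eye z rel saddle -0.046
toe top slope deg -1.7 angle from eye vs grip(-.0495,0) -0.8
```

Emit:
{"fn": "send_rows", "kwargs": {
  "series": [
    {"grip":0,"dx":0,"dy":0,"dz":0.5,"turn":0},
    {"grip":0,"dx":0,"dy":0,"dz":1,"turn":0},
    {"grip":0,"dx":0,"dy":0,"dz":1,"turn":0},
    {"grip":0,"dx":0.3,"dy":0,"dz":1,"turn":0},
    {"grip":0,"dx":0,"dy":0,"dz":1,"turn":0},
    {"grip":0,"dx":0,"dy":0,"dz":1,"turn":0},
    {"grip":0,"dx":0.3,"dy":0,"dz":1,"turn":0},
    {"grip":0,"dx":0,"dy":0,"dz":1,"turn":0},
    {"grip":0,"dx":0,"dy":0,"dz":1,"turn":0},
    {"grip":0,"dx":0,"dy":0,"dz":0.5,"turn":0},
    {"grip":0,"dx":0,"dy":0,"dz":0,"turn":0}
  ],
  "force": 4.5
}}

```text
clock: 27.55
tool_pos: [0.5935, 0.1665, 0.1264]
eef_rot: [0.687, 0.727, 0.0, -0.0]
contact_force: [0.1, 2.2, -1.6]
opening: 0.136
```

```bash
python3 - <<'E'
from chk import *
p=chk('w17')
E
```

```text
27.7 [0.5935 0.1665 0.1265] F [-0.24  1.77 -1.49] Fz [-1.6 -1.8 -1.7 -0.9] M [0.392 0.102 0.034] 0.13594856459597768
boss fit tool x,z [ 0.0398 -0.0505] rms 0.0005 4003 y mid -3.7709122832499734e-07
eye world [0.5913 0.2063 0.177 ] z-tilt of y dir
rod top 0.2428 sink -0.0021 n 6399 rod t 0.1675 | eye s,t 0.6017 0.1734 eye z rel saddle -0.0507
toe top slope deg -4.0 angle from eye vs grip(-.0495,0) 1.5
```

View pics/w17.png

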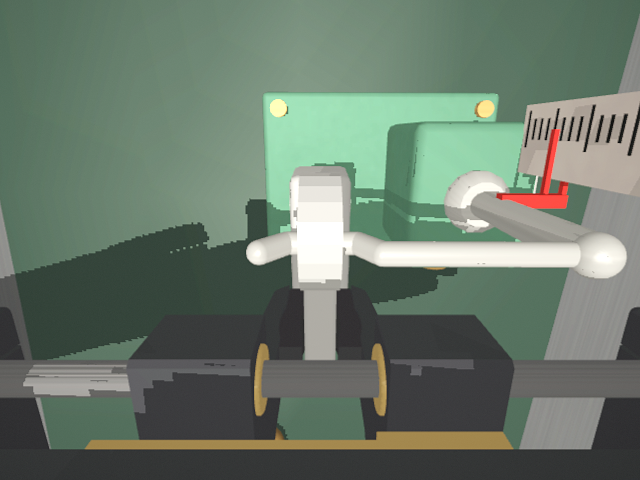

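Emit:
{"fn": "send_rows", "kwargs": {
  "series": [
    {"grip":0,"dx":0,"dy":0,"dz":0,"turn":0},
    {"grip":0,"dx":0,"dy":0,"dz":0,"turn":0},
    {"grip":0,"dx":0,"dy":0,"dz":0,"turn":0}
  ],
  "force": 3.8
}}

```text
clock: 28.05
tool_pos: [0.5935, 0.1665, 0.1264]
eef_rot: [0.687, 0.727, 0.0, -0.0]
contact_force: [1.1, 1.9, -1.8]
opening: 0.137
```

Emit:
{"fn": "send_rows", "kwargs": {
  "series": [
    {"grip":0,"dx":0,"dy":0,"dz":0,"turn":0},
    {"grip":0,"dx":0,"dy":0,"dz":0,"turn":0},
    {"grip":0,"dx":0,"dy":0,"dz":0.5,"turn":0},
    {"grip":0,"dx":0,"dy":0,"dz":1,"turn":0},
    {"grip":0,"dx":0,"dy":0,"dz":1,"turn":0},
    {"grip":0,"dx":0.3,"dy":0,"dz":1,"turn":0},
    {"grip":0,"dx":0,"dy":0,"dz":1,"turn":0},
    {"grip":0,"dx":0,"dy":0,"dz":1,"turn":0},
    {"grip":0,"dx":0.3,"dy":0,"dz":1,"turn":0},
    {"grip":0,"dx":0,"dy":0,"dz":1,"turn":0},
    {"grip":0,"dx":0,"dy":0,"dz":0.5,"turn":0},
    {"grip":0,"dx":0,"dy":0,"dz":0,"turn":0}
  ],
  "force": 3.2
}}

```text
clock: 29.25
tool_pos: [0.5935, 0.167, 0.1184]
eef_rot: [0.687, 0.727, 0.0, -0.0]
contact_force: [-0.4, 2.2, -0.2]
opening: 0.135
```

```bash
python3 - <<'E'
from chk import *
p=chk('w18')
E
```

```text
29.4 [0.5935 0.167  0.1185] F [-0.36  2.65 -0.71] Fz [-0.2 -0.5 -1.3 -0.7] M [0.569 0.111 0.058] 0.13561029248505163
boss fit tool x,z [ 0.0398 -0.0524] rms 0.0005 4161 y mid -1.7956059583136563e-07
eye world [0.5912 0.2068 0.1709] z-tilt of y dir
rod top 0.2356 sink 0.0051 n 6661 rod t 0.1679 | eye s,t 0.6017 0.174 eye z rel saddle -0.0496
toe top slope deg -6.3 angle from eye vs grip(-.0495,0) 4.2
```

View pics/w18.png

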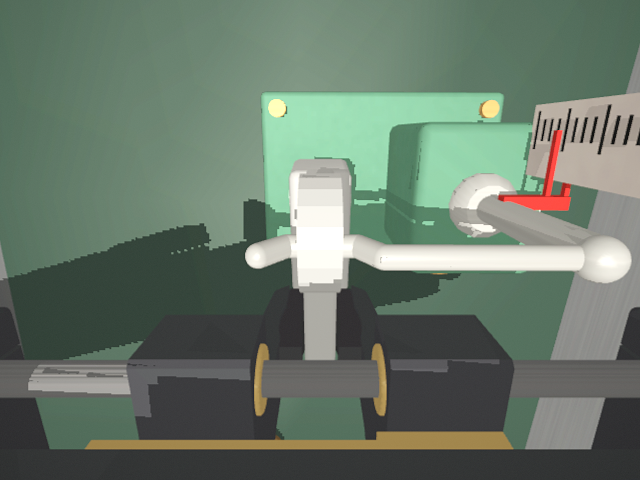

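Emit:
{"fn": "send_rows", "kwargs": {
  "series": [
    {"grip":0,"dx":0.5,"dy":0,"dz":0,"turn":0},
    {"grip":0,"dx":0.5,"dy":0,"dz":0,"turn":0},
    {"grip":0,"dx":0.5,"dy":0,"dz":0,"turn":0},
    {"grip":0,"dx":0.5,"dy":0,"dz":0,"turn":0},
    {"grip":0,"dx":0,"dy":0,"dz":0,"turn":0}
  ],
  "force": 3
}}

```text
clock: 29.95
tool_pos: [0.5934, 0.1683, 0.1184]
eef_rot: [0.687, 0.727, -0.0, 0.0]
contact_force: [0.3, 0.1, -0.6]
opening: 0.139
```

```bash
python3 - <<'E'
from chk import *
p=chk('w19')
E
```

```text
30.1 [0.5933 0.1684 0.1184] F [ 0.03  0.11 -1.28] Fz [-0.6 -0.9 -1.4 -2.2] M [-0.03   0.084 -0.002] 0.13226893528441655
boss fit tool x,z [ 0.0394 -0.0551] rms 0.0005 4303 y mid -2.291371661365064e-06
eye world [0.5911 0.2077 0.1734] z-tilt of y dir
rod top 0.2367 sink 0.004 n 7247 rod t 0.1692 | eye s,t 0.6017 0.1749 eye z rel saddle -0.0482
toe top slope deg -10.9 angle from eye vs grip(-.0495,0) 8.1
```

Emit:
{"fn": "send_rows", "kwargs": {
  "series": [
    {"grip":0,"dx":0.2,"dy":0,"dz":0.5,"turn":0},
    {"grip":0,"dx":0.3,"dy":0,"dz":1,"turn":0},
    {"grip":0,"dx":0.3,"dy":0,"dz":1,"turn":0},
    {"grip":0,"dx":0.3,"dy":0,"dz":1,"turn":0},
    {"grip":0,"dx":0.3,"dy":0,"dz":1,"turn":0},
    {"grip":0,"dx":0.3,"dy":0,"dz":1,"turn":0},
    {"grip":0,"dx":0.3,"dy":0,"dz":0.5,"turn":0},
    {"grip":0,"dx":0,"dy":0,"dz":0,"turn":0}
  ],
  "force": 3
}}

```text
clock: 30.95
tool_pos: [0.5932, 0.1708, 0.1123]
eef_rot: [0.687, 0.727, -0.0, 0.0]
contact_force: [1.2, -0.8, -0.1]
opening: 0.14
```

```bash
python3 - <<'E'
from chk import *
p=chk('w20')
E
```

```text
31.1 [0.5932 0.1708 0.1124] F [ 0.27 -0.94 -0.66] Fz [-0.1 -0.7 -0.6 -1.2] M [-0.286  0.042 -0.009] 0.13565718152424647
boss fit tool x,z [ 0.038  -0.0587] rms 0.0005 4498 y mid 1.742139650847633e-06
eye world [0.5911 0.2088 0.1711] z-tilt of y dir
rod top 0.2315 sink 0.0092 n 8155 rod t 0.1714 | eye s,t 0.6017 0.176 eye z rel saddle -0.0453
toe top slope deg -17.9 angle from eye vs grip(-.0495,0) 13.6
```

View pics/w20.png

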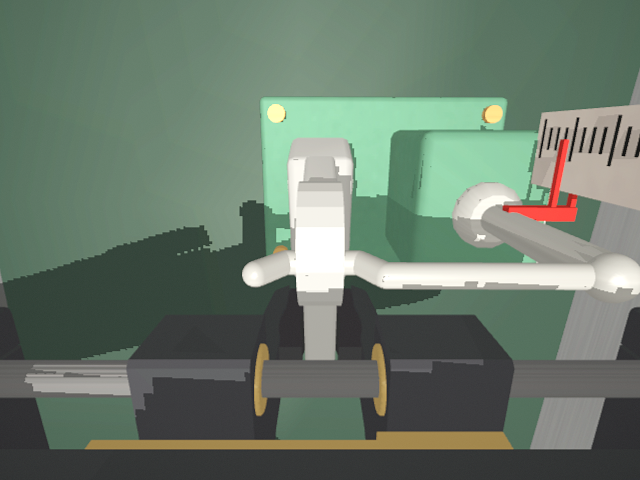

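Emit:
{"fn": "send_rows", "kwargs": {
  "series": [
    {"grip":0,"dx":-0.2,"dy":0,"dz":0.5,"turn":0},
    {"grip":0,"dx":-0.2,"dy":0,"dz":1,"turn":0},
    {"grip":0,"dx":-0.2,"dy":0,"dz":1,"turn":0},
    {"grip":0,"dx":0,"dy":0,"dz":1,"turn":0},
    {"grip":0,"dx":0,"dy":0,"dz":0.5,"turn":0},
    {"grip":0,"dx":0,"dy":0,"dz":0,"turn":0}
  ],
  "force": 3
}}

```text
clock: 31.75
tool_pos: [0.5933, 0.1708, 0.1084]
eef_rot: [0.687, 0.727, 0.0, -0.0]
contact_force: [-0.2, 0.8, 0.1]
opening: 0.137
```

```bash
python3 - <<'E'
from chk import *
p=chk('w21')
W=cloud(p).reshape(-1,3); u=np.array([np.cos(.055),np.sin(.055)]);v=np.array([-u[1],u[0]]); S=W[:,:2]@u;t=W[:,:2]@v
for a in (.582,.588,.613,.619,.63,.64):
    k=(abs(S-a)<.001)&(abs(t-.173)<.012)&(W[:,2]<.215)&(W[:,2]>.15)
    if k.any(): print(a,k.sum(),np.percentile(W[k,2],[50,95]).round(4),np.median(t[k]).round(4))
E
```

```text
31.9 [0.5933 0.1707 0.1085] F [-0.3   0.8  -0.04] Fz [ 0.1 -0.5 -0.1  0.2] M [0.094 0.062 0.004] 0.13440330928041352
boss fit tool x,z [ 0.0381 -0.0586] rms 0.0005 4513 y mid -1.6114818859489996e-07
eye world [0.5911 0.2087 0.1671] z-tilt of y dir
rod top 0.2275 sink 0.0132 n 8083 rod t 0.1712 | eye s,t 0.6017 0.1759 eye z rel saddle -0.0453
toe top slope deg -17.0 angle from eye vs grip(-.0495,0) 13.4
0.582 287 [0.1893 0.2144] 0.1714
0.588 427 [0.2083 0.2141] 0.1711
0.613 163 [0.1794 0.1815] 0.1735
0.619 334 [0.1894 0.214 ] 0.1721
0.63 297 [0.1903 0.2141] 0.1715
0.64 190 [0.1896 0.1911] 0.1733
```

Emit:
{"fn": "send_rows", "kwargs": {
  "series": [
    {"grip":0,"dx":0.3,"dy":0,"dz":0.5,"turn":0},
    {"grip":0,"dx":0.3,"dy":0,"dz":1,"turn":0},
    {"grip":0,"dx":0.3,"dy":0,"dz":1,"turn":0},
    {"grip":0,"dx":0.3,"dy":0,"dz":1,"turn":0},
    {"grip":0,"dx":0.2,"dy":0,"dz":1,"turn":0},
    {"grip":0,"dx":0,"dy":0,"dz":0.5,"turn":0},
    {"grip":0,"dx":0,"dy":0,"dz":0,"turn":0},
    {"grip":0,"dx":0,"dy":0,"dz":0,"turn":0}
  ],
  "force": 3
}}

```text
clock: 32.75
tool_pos: [0.5932, 0.1717, 0.1034]
eef_rot: [0.687, 0.727, 0.0, 0.0]
contact_force: [-0.6, -0.8, 1.3]
opening: 0.139
```

```bash
cat > chk2.py <<'E'
from chk import *
def chk2(n):
    p=chk(n)
    W=cloud(p).reshape(-1,3); u=np.array([np.cos(.055),np.sin(.055)]);v=np.array([-u[1],u[0]]); S=W[:,:2]@u;t=W[:,:2]@v
    k=(abs(S-.635)<.015)&(abs(t-.173)<.012)&(W[:,2]<.2)&(W[:,2]>.15)
    z=np.percentile(W[k,2],90); print('sink',(.2407-z).round(4),'rod t',np.median(t[k&(W[:,2]>z-.004)]).round(4),k.sum())
    return p
E
python3 -c "
from chk2 import *
chk2('w22')"
```

```text
32.9 [0.5932 0.1717 0.1035] F [-0.18 -0.51  0.65] Fz [1.3 0.5 0.2 0.5] M [-0.249  0.079  0.031] 0.13451608907940557
boss fit tool x,z [ 0.0375 -0.0601] rms 0.0005 4621 y mid 1.5631601109301549e-06
eye world [0.5911 0.2091 0.1636] z-tilt of y dir
rod top 0.2226 sink 0.0181 n 8484 rod t 0.1721 | eye s,t 0.6017 0.1763 eye z rel saddle -0.0439
toe top slope deg -36.7 angle from eye vs grip(-.0495,0) 15.8
sink 0.0537 rod t 0.1733 2893
```

View pics/w22.png

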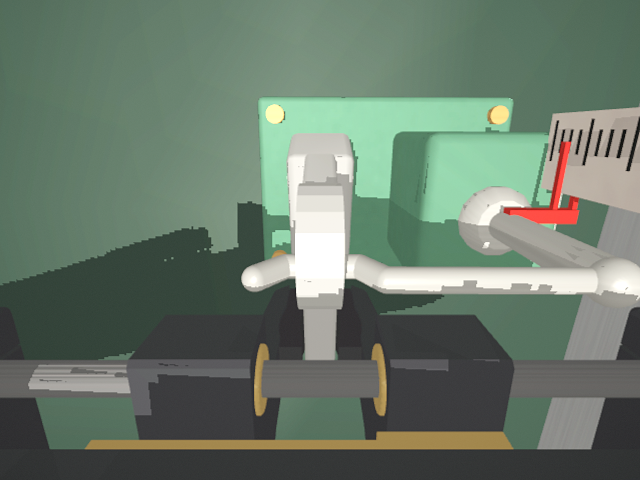

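Emit:
{"fn": "send_rows", "kwargs": {
  "series": [
    {"grip":0,"dx":0.2,"dy":0,"dz":0.5,"turn":0},
    {"grip":0,"dx":0.2,"dy":0,"dz":1,"turn":0},
    {"grip":0,"dx":0.2,"dy":0,"dz":1,"turn":0},
    {"grip":0,"dx":0.2,"dy":0,"dz":0.5,"turn":0},
    {"grip":0,"dx":0,"dy":0,"dz":0,"turn":0},
    {"grip":0,"dx":-0.2,"dy":0,"dz":-0.5,"turn":0},
    {"grip":0,"dx":-0.2,"dy":0,"dz":-1,"turn":0},
    {"grip":0,"dx":-0.2,"dy":0,"dz":-1,"turn":0},
    {"grip":0,"dx":-0.2,"dy":0,"dz":-1,"turn":0},
    {"grip":0,"dx":-0.1,"dy":0,"dz":-1,"turn":0},
    {"grip":0,"dx":0,"dy":0,"dz":-0.5,"turn":0},
    {"grip":0,"dx":0,"dy":0,"dz":0,"turn":0}
  ],
  "force": 3
}}

```text
clock: 34.15
tool_pos: [0.5932, 0.1719, 0.1055]
eef_rot: [0.687, 0.727, 0.0, -0.0]
contact_force: [-0.2, 0.5, 0.9]
opening: 0.133
```

```bash
python3 - <<'E'
from chk2 import *
p=chk2('w23')
s=get_state(); T=np.array(s['tool_pos']); M=R.from_quat(s['eef_rot']).as_matrix(); r=(cloud(p).reshape(-1,3)-T)@M
for a in np.arange(.008,.022,.002):
    k=(abs(r[:,1])<.004)&(r[:,0]>a)&(r[:,0]<a+.002)&(r[:,2]<-.03)&(r[:,2]>-.09)
    if k.any(): print(a.round(3),k.sum(),np.median(r[k,2]).round(4))
# head top face
k=(r[:,0]>.045)&(r[:,0]<.075)&(abs(r[:,1])>.009)&(abs(r[:,1])<.015)&(r[:,2]>-.03)&(r[:,2]<.06)
q=r[k]; print(len(q)); print(np.degrees(np.arctan(np.polyfit(q[:,0],q[:,2],1)[0])) if len(q)>20 else '')
E
```

```text
34.3 [0.5932 0.1718 0.1054] F [0.39 0.71 0.63] Fz [0.9 0.5 0.5 0.6] M [0.037 0.081 0.002] 0.13485876448488646
boss fit tool x,z [ 0.0372 -0.0608] rms 0.0005 4667 y mid 2.9155548675438743e-06
eye world [0.591  0.2089 0.1662] z-tilt of y dir
rod top 0.2246 sink 0.0161 n 8485 rod t 0.1722 | eye s,t 0.6016 0.1761 eye z rel saddle -0.0433
toe top slope deg -52.8 angle from eye vs grip(-.0495,0) 16.9
sink 0.051 rod t 0.1733 2855
0.008 89 -0.0609
0.01 86 -0.0617
0.012 93 -0.0623
0.014 5 -0.0631
0.018 36 -0.0713
0.02 42 -0.0742
1452
33.766123672141134
```

Emit:
{"fn": "send_rows", "kwargs": {
  "series": [
    {"grip":0,"dx":0.2,"dy":0,"dz":-0.6,"turn":0},
    {"grip":0,"dx":0.1,"dy":0,"dz":-0.6,"turn":0},
    {"grip":0,"dx":0,"dy":0,"dz":0,"turn":0},
    {"grip":0,"dx":0,"dy":0,"dz":0,"turn":0}
  ],
  "force": 3
}}

```text
clock: 34.75
tool_pos: [0.5932, 0.1718, 0.1066]
eef_rot: [0.687, 0.727, -0.0, 0.0]
contact_force: [0.5, -0.0, -0.7]
opening: 0.138
```

```bash
python3 -c "
from chk2 import *
chk2('w24')"
```

```text
34.9 [0.5932 0.1718 0.1066] F [0.26 0.11 0.3 ] Fz [-0.7  0.4  0.4  1.1] M [-0.163  0.035  0.022] 0.13428621690595824
boss fit tool x,z [ 0.0372 -0.0607] rms 0.0005 4661 y mid 5.358066003844329e-07
eye world [0.5911 0.2089 0.1674] z-tilt of y dir
rod top 0.2258 sink 0.0149 n 8479 rod t 0.1722 | eye s,t 0.6017 0.1761 eye z rel saddle -0.0433
toe top slope deg -52.8 angle from eye vs grip(-.0495,0) 16.8
sink 0.0498 rod t 0.1733 2860
```

Loads are near zero and the angle is about right. I'll open gently.

Emit:
{"fn": "send_rows", "kwargs": {
  "series": [
    {"grip":0.14,"dx":0,"dy":0,"dz":0,"turn":0},
    {"grip":0.145,"dx":0,"dy":0,"dz":0,"turn":0},
    {"grip":0.15,"dx":0,"dy":0,"dz":0,"turn":0},
    {"grip":0.16,"dx":0,"dy":0,"dz":0,"turn":0},
    {"grip":0.17,"dx":0,"dy":0,"dz":0,"turn":0},
    {"grip":0.19,"dx":0,"dy":0,"dz":0,"turn":0},
    {"grip":0.22,"dx":0,"dy":0,"dz":0,"turn":0},
    {"grip":0.26,"dx":0,"dy":0,"dz":0,"turn":0},
    {"grip":0.3,"dx":0,"dy":0,"dz":0,"turn":0},
    {"grip":0.35,"dx":0,"dy":0,"dz":0,"turn":0},
    {"grip":0.35,"dx":0,"dy":0,"dz":0,"turn":0},
    {"grip":0.35,"dx":0,"dy":0,"dz":0,"turn":0}
  ],
  "force": 3
}}

```text
clock: 36.15
tool_pos: [0.5932, 0.1719, 0.1066]
eef_rot: [0.687, 0.727, 0.0, -0.0]
contact_force: [-0.1, -0.2, 0.9]
opening: 0.349
```

```bash
python3 -c "
from chk2 import *
chk2('w25')"
```

```text
36.3 [0.5932 0.172  0.1066] F [ 0.3  -0.12  0.44] Fz [ 0.9 -0.1  1.1 -0.1] M [-0.08   0.114 -0.002] 0.3490541170735723
boss fit tool x,z [ 0.0365 -0.0624] rms 0.0005 4741 y mid -1.5286804675553392e-06
eye world [0.5911 0.2085 0.169 ] z-tilt of y dir
rod top 0.2259 sink 0.0148 n 12329 rod t 0.1723 | eye s,t 0.6016 0.1757 eye z rel saddle -0.0418
toe top slope deg -52.1 angle from eye vs grip(-.0495,0) 19.4
sink 0.048 rod t 0.1733 2985
```

View pics/w25.png

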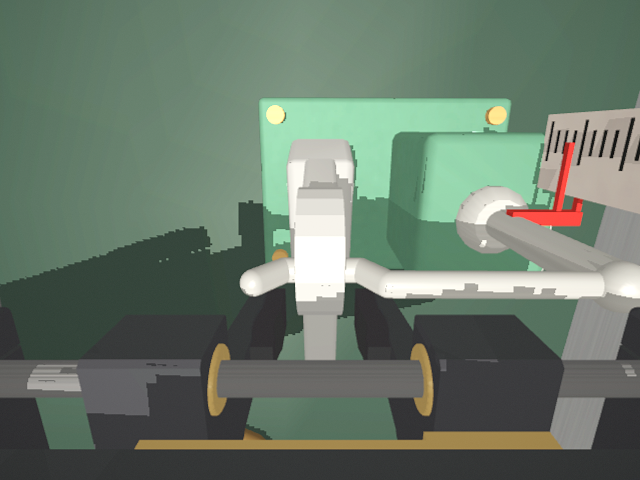

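Emit:
{"fn": "send_rows", "kwargs": {
  "series": [
    {"grip":0.35,"dx":0,"dy":0,"dz":-2,"turn":0},
    {"grip":0.35,"dx":0,"dy":0,"dz":-4,"turn":0},
    {"grip":0.35,"dx":0,"dy":0,"dz":-7,"turn":0},
    {"grip":0.35,"dx":0,"dy":0,"dz":-10,"turn":0},
    {"grip":0.35,"dx":0,"dy":0,"dz":-15,"turn":0},
    {"grip":0.35,"dx":0,"dy":0,"dz":-20,"turn":0},
    {"grip":0.35,"dx":0,"dy":0,"dz":-25,"turn":0},
    {"grip":0.35,"dx":0,"dy":0,"dz":-25,"turn":0},
    {"grip":0.35,"dx":-10,"dy":0,"dz":-20,"turn":0},
    {"grip":0.35,"dx":-20,"dy":0,"dz":-10,"turn":0},
    {"grip":0.35,"dx":-20,"dy":0,"dz":0,"turn":0},
    {"grip":0.35,"dx":-10,"dy":0,"dz":0,"turn":0},
    {"grip":0.35,"dx":0,"dy":0,"dz":0,"turn":0},
    {"grip":0.35,"dx":0,"dy":0,"dz":0,"turn":0}
  ]
}}

```text
clock: 37.75
tool_pos: [0.5964, 0.1131, 0.2446]
eef_rot: [0.686, 0.727, 0.0, -0.001]
contact_force: [-0.9, 1.4, 0.2]
opening: 0.353
```

```bash
python3 - <<'E'
from h import *
u=np.array([np.cos(.055),np.sin(.055)]);v=np.array([-u[1],u[0]])
for i in range(4):
    p=snapshot('wrist'); s=get_state()
    W=cloud(p).reshape(-1,3);S=W[:,:2]@u;t=W[:,:2]@v
    k=(abs(S-.635)<.015)&(abs(t-.173)<.012)&(W[:,2]<.25)&(W[:,2]>.15)
    b=(abs(S-.602)<.0055)&(abs(t-.174)<.025)&(W[:,2]>.165)&(W[:,2]<.22)
    q=np.c_[t[b],W[b,2]]
    from scipy.optimize import least_squares
    f=lambda c: np.hypot(q[:,0]-c[0],q[:,1]-c[1])-.021
    o=least_squares(f,[.175,.168],loss='soft_l1',f_scale=.001)
    bb=(abs(t-o.x[0])<.008)&(W[:,2]>o.x[1]+.017)&(W[:,2]<o.x[1]+.024)&(abs(S-.602)<.012)
    z=np.percentile(W[k,2],90); print(s['clock'],'sink',.2407-z,'rod t',np.median(t[k]),'eye t,z',o.x,'eye s',(S[bb].min()+S[bb].max())/2,'rel z',o.x[1]-(.2256-(.2407-z)))
save(p,'w26')
p=snapshot('scene'); save(p,'s26'); 
E
```

```text
37.8 sink 0.04797054275634435 rod t 0.17157501942531145 eye t,z [0.17506576 0.16893219] eye s 0.6018535729661403 rel z -0.00869726944707186
37.85 sink 0.04784717947997605 rod t 0.17159837080908186 eye t,z [0.17519334 0.16885448] eye s 0.601724412098855 rel z -0.008898337456967303
37.9 sink 0.04792239078094043 rod t 0.17158084739461313 eye t,z [0.17517118 0.16888581] eye s 0.6017093909856431 rel z -0.008791794562126282
37.95 sink 0.04795573543113765 rod t 0.1715833427572296 eye t,z [0.17511648 0.16888255] eye s 0.6044845057290653 rel z -0.008761715243261026
```

View pics/w26.png

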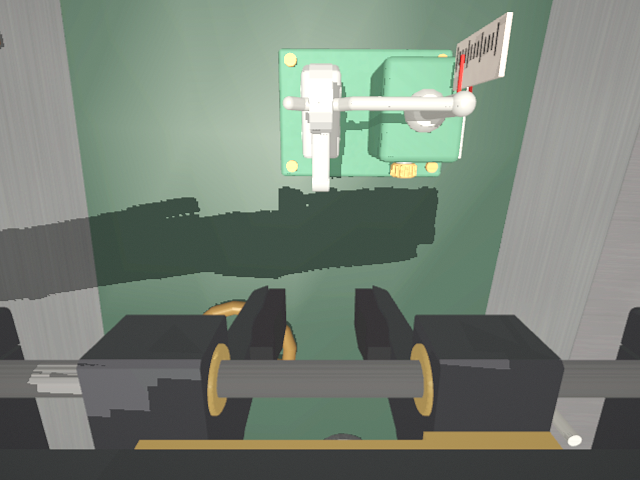

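View pics/s26.png

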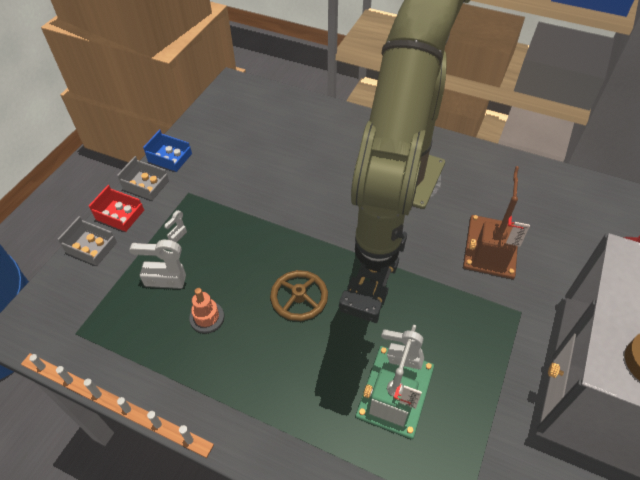

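The flyweight hangs at rest. The hook is down 48 mm, and the eye is 9 mm below mid-dip, about 3 mm across the rod and under 1 mm along it. The handwheel and ring stand are where they started. The gripper is clear, so I'm handing in.

```bash
python3 -c "
from plant import *
print(finish_job())"
```

```text
the job is handed in; nothing more can be done
None
```

I hung the middle-sized flyweight in the dip of the green balance's hook, let it go once the spring carried it, and handed the job in at about 38 s. No verdict is reported.

**What I did:** I gripped the toe and threaded the eye over the hook tip. I lowered until the balance carried the load, easing the grip so the flyweight could turn to its hanging angle. Then I opened slowly and backed away.

**Last checks before handing in (wrist camera):**
- **Balance:** hook sink was steady at about 48 mm over four frames, close to the roughly 49 mm I expected from the 7.5 N measured weight.
- **Flyweight:** the eye was about 8.8 mm below mid-dip and 2–4 mm to one side. It was at rest in its last four positions, about 20 degrees toe-down when last gauged just before release.
- **Other items:** the handwheel and ring stand look to be where they started in the scene picture. I checked that by eye only.

**What disagreed or failed:**
- **First grasp missed:** it closed on air because the real fingertips are about 30 mm short of the reported TCP. Camera depth from several poses confirmed this, and I corrected for it.
- **Camera offset:** the scene and top cameras differed by about 7 mm in x, so I worked from the wrist camera.
- **Stray readings:** the automatic rod-top and toe-slope readings were wrong once the gripper blocked the view. I replaced the rod-top check with a second one and judged the toe angle from its depth profile. One of the last four along-rod readings read about 3 mm high.

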